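# Clear down the coin test rig

### The arm

A 6-joint arm with a two-finger parallel gripper is mounted at the origin on the work surface. World frame = base frame: x ahead of the robot, y to its left, z up, the work surface at z = 0. Lengths are in mm, angles in degrees, forces in N, time in s.
With the tool pointing down it reaches from about 350 to 850 mm from the base axis. Payload 8.1 kg.
Tool frame: the origin (TCP) lies on the centre line of the jaws, within the pads' length; the fingertips stand 19 mm ahead of it and the grasp point (between the pads) is the TCP (r.tip_reach is the z of the fingertips in the tool frame, in mm); z points along the fingers, y is the line along which they close (so a half turn about z gives the same grasp; the last joint's range is limited). The gripper opens to 85 mm and grips with 20 to 120 N. Pads are 22 mm wide; open, the fingers measure 114 mm over their backs; the gripper's body (76 mm by 85 mm) begins 54 mm behind the grasp point. The pads swing forward as they close: fully open they stand 13 mm farther back than shut.
Start: joints at [62.888, 7.471, 85.268, -0, 87.261, -4.893], TCP at [226.871, 555.459, 250.292] pointing down, gripper open.
Joint ranges: [-169.43, 169.43], [-51.17, 129.36], [1.28, 143.12], [-76.62, 256.62], [0, 156.53], [-152.29, 152.29]. Speed limits (degrees/s): [136.94, 136.94, 159.86, 180, 180, 180].

### API

Orientations are given as [roll, pitch, yaw] about the fixed x, y, z axes, in that order (R = Rz(yaw) Ry(pitch) Rx(roll)).
In Python, from bench import r gives the robot as it stands. The module is installed in compiled form; this text tells all that it offers.
- The arm moves only by the shell command python3 -m handwheel 'ROWS' [FORCE]. ROWS is JSON, a list of rows, each a list of 7 numbers: the shift along the tool's x, y, z in m, then the turn, a rotation vector about the tool's x, y, z in degrees, then the finger opening in m, from 0 to 0.0854. In form: [[tx, ty, tz, ax, ay, az, claw], ...]. A call has 1 to 8 rows; each row shifts and turns the commanded pose from where the row before left it, along the tool's axes as they then stand; what a row does not reach is not made up. A row lasts 1/12 s, in which the tool goes at most 41.7 mm and 7.16 degrees, less where a joint would pass 70% of its speed; a pose out of reach is approached as far as the arm can. A call with a gripper value outside its range is refused whole. The fingers move at their own pace and stop on an object; FORCE is the grip in N (left out, the last holds). Time passes only in rows, so rows that do not move let the fingers close. It gives the time, the measured TCP pose, the force, the opening and the grip force at its end, in the units of the state.
- r.sense(): the state, without advancing time (a new reading comes with each control period).
- r.snapshot(name): name is "scene" or "side" or "wrist"; returns (picture, depth): 480x640x3 uint8, blue, green, red; 480x640 float32, mm along the optical axis (not along the pixel's ray), 0 where there is no reading.
- r.calibration(name): a dict with "vfov" (degrees; the focal length in pixels is half the picture's height over the tangent of half this angle, whatever the lens; pixels are square), "cx", "cy" (the principal point, pixels), "dist" ([k1, k2, p1, p2, k3] as OpenCV has them; the pictures are not rectified), "rvec" (rotation vector, rad) and "tvec" (3), from world to camera coordinates, as OpenCV has them; the wrist camera has in their place "tool_from_camera" (4x4, takes a point from camera to tool coordinates, whose origin is the TCP and whose axes are the flange's). Camera axes: x right, y down, z forward; pixel columns grow to the right and rows downward; lengths in mm; the calibration is good to about 2 mm. A picture is of the moment at which its call begins: read the wrist's pose just before it. calibration takes no time and is no camera call.
- r.hand_in(): hands the job in; it is judged then, once.
The state is a dict: "time": time; "joint_pos": joint angles; "qd": joint speeds; "joint_efforts": joint torques, N m; "tool_pos": TCP position; "tcp_rot": TCP orientation; "ft_force": force on the tool from outside, world axes, zero at the start; "wrist_torque": the same for the moment, N m; "finger_gap": finger opening in mm; "grip_force": force on a finger pad.
Only numpy, scipy, OpenCV 4.12 (cv2) and the standard library are available. Lean on these libraries where they do the work, as an engineer would, in place of code of your own. Each camera call takes 0.05 s, during which the arm holds its last target. There are 200 camera calls.

### The job

The test run is over, so clear down the rig: pull every separator gate straight up out of the guides on the coin slide and slide each one, blade down, fully home into a free slot of the wooden gate rack, leaving the gates already in the rack where they are. Collect the loose washers from the counter into the catch cup at the foot of the slide, and set the lid on the cup so that it sits level on its rim. Leave the other things on the counter where they are.

Things in the scene. Friction and masses are not known exactly. Their poses are not given: they have to be found in the camera images.
- rig: coin test rig, fixed: base plate 335 x 90 x 10 mm along x; a steel slide climbs 18 degrees to +x, with three pairs of upright guides (stations) at x = -20, 40, 100 mm, y = 0, tops 155, 175, 194 mm above the counter. A gate's shoulder rests on the guide tops, its blade across the slide in 6 mm grooves; 60 mm of straight lift clears it. Origin: underside of base, z up
- cup: catch cup, part of the rig at its x = -110 mm: open round steel cup, outer radius 42 mm, wall 3 mm, 55 mm high, inner floor 4 mm above its origin at the centre of its underside, 10 mm above the counter. The slide's lip stays 10 mm outside the cup's wall and 12 mm above its rim
- cup_rim (a point): centre of the cup's mouth, at the level of its rim, 65 mm above the counter
- rack: gate rack, fixed: plain brown wooden block 250 mm (its x) x 90 mm (y) x 70 mm high with five slots in a row along x, cut across it. Origin: centre of its underside, z up
- slot0 (a point): centre of the mouth of rack slot 0 on the rack's top, at the rack's x = -100 mm. Each slot is 54 mm along the rack's y, 6 mm along its x and 64 mm deep; a gate that is fully home rests its shoulder on the rack's top
- slot1 (a point): centre of the mouth of rack slot 1 on the rack's top, at the rack's x = -50 mm. Each slot is 54 mm along the rack's y, 6 mm along its x and 64 mm deep; a gate that is fully home rests its shoulder on the rack's top
- slot2 (a point): centre of the mouth of rack slot 2 on the rack's top, at the rack's x = 0 mm. Each slot is 54 mm along the rack's y, 6 mm along its x and 64 mm deep; a gate that is fully home rests its shoulder on the rack's top
- slot3 (a point): centre of the mouth of rack slot 3 on the rack's top, at the rack's x = 50 mm. Each slot is 54 mm along the rack's y, 6 mm along its x and 64 mm deep; a gate that is fully home rests its shoulder on the rack's top
- slot4 (a point): centre of the mouth of rack slot 4 on the rack's top, at the rack's x = 100 mm. Each slot is 54 mm along the rack's y, 6 mm along its x and 64 mm deep; a gate that is fully home rests its shoulder on the rack's top
- gate0: separator gate (alike, 130 g): flat brass blade 50 mm wide (y), 3 mm thick (x), 58 mm long (its last 6 mm 44 mm wide), under a brass cross bar 12 x 64 x 8 mm with a dark grip tab on top, 12 mm (x) x 34 mm (y) x 26 mm tall. Origin: centre of the blade's lower edge, z up; the bar's underside (shoulder) is 58 mm, the tab 66 to 92 mm above it. If present, starts in rig station 0, x along the rig's x
- gate1: separator gate (alike, 130 g): flat brass blade 50 mm wide (y), 3 mm thick (x), 58 mm long (its last 6 mm 44 mm wide), under a brass cross bar 12 x 64 x 8 mm with a dark grip tab on top, 12 mm (x) x 34 mm (y) x 26 mm tall. Origin: centre of the blade's lower edge, z up; the bar's underside (shoulder) is 58 mm, the tab 66 to 92 mm above it. If present, starts in rig station 1, x along the rig's x
- gate2: separator gate (alike, 130 g): flat brass blade 50 mm wide (y), 3 mm thick (x), 58 mm long (its last 6 mm 44 mm wide), under a brass cross bar 12 x 64 x 8 mm with a dark grip tab on top, 12 mm (x) x 34 mm (y) x 26 mm tall. Origin: centre of the blade's lower edge, z up; the bar's underside (shoulder) is 58 mm, the tab 66 to 92 mm above it. If present, starts in rig station 2, x along the rig's x
- kept0: separator gate (alike, 130 g): flat brass blade 50 mm wide (y), 3 mm thick (x), 58 mm long (its last 6 mm 44 mm wide), under a brass cross bar 12 x 64 x 8 mm with a dark grip tab on top, 12 mm (x) x 34 mm (y) x 26 mm tall. Origin: centre of the blade's lower edge, z up; the bar's underside (shoulder) is 58 mm, the tab 66 to 92 mm above it. If present, stays in rack slot 0, x along the rack's x
- kept1: separator gate (alike, 130 g): flat brass blade 50 mm wide (y), 3 mm thick (x), 58 mm long (its last 6 mm 44 mm wide), under a brass cross bar 12 x 64 x 8 mm with a dark grip tab on top, 12 mm (x) x 34 mm (y) x 26 mm tall. Origin: centre of the blade's lower edge, z up; the bar's underside (shoulder) is 58 mm, the tab 66 to 92 mm above it. If present, stays in rack slot 1, x along the rack's x
- kept2: separator gate (alike, 130 g): flat brass blade 50 mm wide (y), 3 mm thick (x), 58 mm long (its last 6 mm 44 mm wide), under a brass cross bar 12 x 64 x 8 mm with a dark grip tab on top, 12 mm (x) x 34 mm (y) x 26 mm tall. Origin: centre of the blade's lower edge, z up; the bar's underside (shoulder) is 58 mm, the tab 66 to 92 mm above it. If present, stays in rack slot 3, x along the rack's x
- kept3: separator gate (alike, 130 g): flat brass blade 50 mm wide (y), 3 mm thick (x), 58 mm long (its last 6 mm 44 mm wide), under a brass cross bar 12 x 64 x 8 mm with a dark grip tab on top, 12 mm (x) x 34 mm (y) x 26 mm tall. Origin: centre of the blade's lower edge, z up; the bar's underside (shoulder) is 58 mm, the tab 66 to 92 mm above it. If present, stays in rack slot 4, x along the rack's x
- washer0: pewter test washer, when present, lying flat on the counter: 36 mm outside, 14 mm hole, 5 mm thick, 31 g. Origin: centre of its underside as it starts
- washer1: pewter test washer, when present, lying flat on the counter: 36 mm outside, 14 mm hole, 5 mm thick, 31 g. Origin: centre of its underside as it starts
- washer2: pewter test washer, when present, lying flat on the counter: 36 mm outside, 14 mm hole, 5 mm thick, 31 g. Origin: centre of its underside as it starts
- lid: cup lid: aluminium disc of radius 46 mm, 4 mm thick, with a plug of radius 35.5 mm, 6 mm deep, below it that enters the cup, and on top a black knob of radius 10 mm standing 28 mm high (4 to 32 mm above the origin). Origin: centre of the disc's underside, 6 mm above the counter at the start; z up. About 100 g; seated, the origin lies at the cup's rim
- screwdriver: screwdriver with a tortoiseshell handle, 170 mm long, lying along its x; not part of the job
- shell: chipped yellow validator shell, 56 x 85 x 100 mm, standing; not part of the job
- flux_jar: small jar with a black cap, radius 22 mm, 50 mm tall; not part of the job
- brush: brush with a dark wooden handle, 160 mm, lying along its x; not part of the job
Mind the look-alikes: they are no part of the job. What is meant by the lid is not orange, and is the larger of those in its own colour.

How it is judged:
By the outcome, as a careful person would: the job done as asked, in the order asked, and still so for the second after the job is handed in, with the robot touching nothing.
Of gate0, gate1, gate2 only 2 to 3 are there at a start; the rules pass over those that are not, and their reading is None.
Of kept0, kept1, kept2, kept3 only 1 to 2 are there at a start; the rules pass over those that are not, and their reading is None.
Of washer0, washer1, washer2 only 2 to 3 are there at a start; the rules pass over those that are not, and their reading is None.
At some moment in a run one of lid, washer0, washer1, washer2 may be knocked a few centimetres aside while the robot is not near it.
It also fails if it takes over 210 s, if anything falls off the work surface, if the arm or the gripper's body presses on something with over 40 N, if the wrist force passes 120 N, or if a joint passes its speed limit or range.

## Working session

There is one attempt and no reset: what is moved stays moved. The work goes in short steps, Python scripts to look and compute and a shell command to move; the robot and the scene stay as the last step left them, time stands still between calls to the robot, and variables do not carry over. Pictures are saved under pics/ and viewed, at most 16 in all, crops included, and the job is handed in when it is done.

```bash
mkdir -p pics && cat > h.py <<'E'
import numpy as np, cv2
from bench import r
from scipy.spatial.transform import Rotation as Ro
def cam(n, st=None):
    c=r.calibration(n); f=240/np.tan(np.radians(c["vfov"])/2)
    K=np.array([[f,0,c["cx"]],[0,f,c["cy"]],[0,0,1]]); d=np.array(c["dist"],float)
    if "rvec" in c:
        R=cv2.Rodrigues(np.array(c["rvec"],float))[0]; t=np.array(c["tvec"],float).ravel()
        Rc=R.T; o=-R.T@t
    else:
        T=np.array(c["tool_from_camera"]); st=st or r.sense()
        Rt=Ro.from_euler('xyz',st["tcp_rot"],degrees=True).as_matrix()
        Rc=Rt@T[:3,:3]; o=Rt@T[:3,3]+np.array(st["tool_pos"])
    return K,d,Rc,o
def rays(C,uv):
    K,d,Rc,o=C
    p=cv2.undistortPoints(np.array(uv,float).reshape(-1,1,2),K,d).reshape(-1,2)
    return np.c_[p,np.ones(len(p))]@Rc.T,o
def plane(C,uv,z):
    v,o=rays(C,uv); return o+v*((z-o[2])/v[:,2])[:,None]
def cloud(C,depth):
    vv,uu=np.mgrid[0:480,0:640]; v,o=rays(C,np.c_[uu.ravel(),vv.ravel()])
    P=(o+v*depth.reshape(-1,1)).reshape(480,640,3); P[depth==0]=np.nan; return P
def shot(n,name):
    st=r.sense(); im,dp=r.snapshot(n); cv2.imwrite(f"pics/{name}.png",im); np.save(f"pics/{name}.npy",dp)
    C=cam(n,st); return im,dp,C
E
python3 - <<'E'
from h import *
for n in("scene","side","wrist"):
    im,dp,C=shot(n,n+"0"); print(n,C[3],C[2][:,2],C[0][0,0])
print(r.sense())
E
```

```text
scene [ 973.60422505 -534.41375074  532.23165608] [-0.54312134  0.65184637 -0.5292594 ] 441.9902492198564
side [384.57269593 744.87337686 623.52593967] [ 0.17257723 -0.81046039 -0.55979555] 524.6749372387436
wrist [166.7441789  580.40597234 372.57307594] [ 0.23853642 -0.10022042 -0.96594836] 361.5135578208952
{'time': 0.15, 'joint_pos': array([ 6.28866424e+01,  7.50439466e+00,  8.53148152e+01, -2.23915683e-04,
        8.72612365e+01, -4.89411177e+00]), 'qd': array([-0.02054882, -0.07907933,  0.02662615, -0.10010015, -0.07887082,
       -0.15570949]), 'joint_efforts': array([ 4.61833370e-04, -5.70063221e+01, -5.01157343e+01, -2.45382071e-04,
        9.49939596e-03,  4.74607532e-05]), 'tool_pos': array([226.70345971, 555.10156931, 249.49471632]), 'tcp_rot': array([-1.79919828e+02, -6.64041496e-03,  1.57780760e+02]), 'ft_force': array([ 0.51168983,  0.55878525, -0.51615482]), 'wrist_torque': array([-0.02017705, -0.04653737,  0.03025477]), 'grip_force': 0.0, 'finger_gap': 85.71404179214738}
```

View pics/scene0.png

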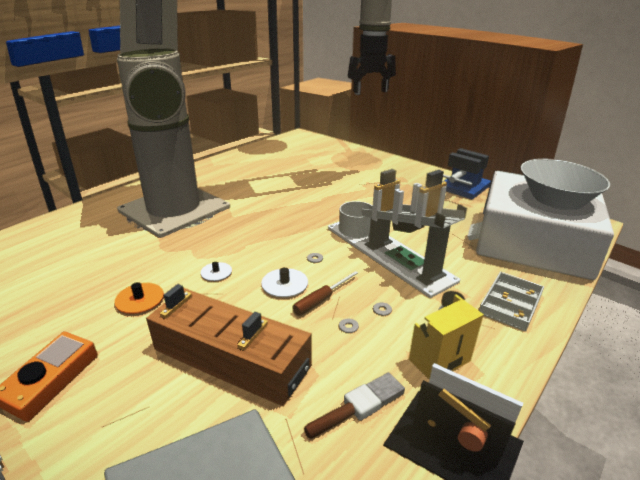

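View pics/side0.png

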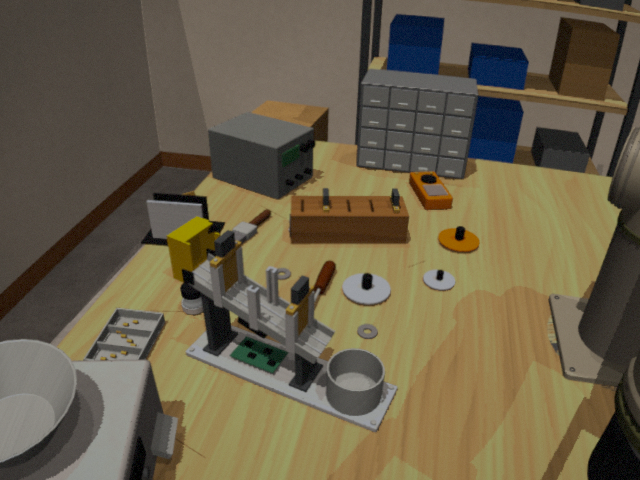

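The scene picture shows gates in two stations, tabs at about (387,178) and (434,178), with the cup at (355,220). The washers are at (315,258), (348,326) and (382,310), and the large white lid is at (285,282). The rack holds kept gates at about (175,295) and (252,328). The side picture agrees.

```bash
cat > seg.py <<'E'
from h import *
def blobs(n,name,mask_fn,amin=25):
    im=cv2.imread(f"pics/{name}.png"); dp=np.load(f"pics/{name}.npy"); C=cam(n); P=cloud(C,dp)
    hsv=cv2.cvtColor(im,cv2.COLOR_BGR2HSV); m=mask_fn(hsv.astype(int),P).astype(np.uint8)
    k,l,s,c=cv2.connectedComponentsWithStats(m)
    out=[]
    for i in range(1,k):
        if s[i,4]>=amin: out.append((c[i],s[i],np.nanmedian(P[l==i],0),np.nanmax(P[l==i][:,2]),l==i))
    return C,out
E
python3 - <<'E'
from seg import *
np.set_printoptions(precision=1,suppress=True)
ws=lambda P:(P[...,0]>250)&(P[...,0]<900)&(abs(P[...,1])<500)
M={"dark tabs":lambda h,P:(h[...,2]<75)&ws(P)&(P[...,2]>60),
   "darklow":lambda h,P:(h[...,2]<75)&ws(P)&(P[...,2]>8)&(P[...,2]<60),
   "white/grey":lambda h,P:(h[...,1]<50)&(h[...,2]>90)&ws(P)&(P[...,2]<14),
   "cup":lambda h,P:(h[...,1]<60)&(h[...,2]>60)&ws(P)&(P[...,2]>58)&(P[...,2]<70),
   "racktop":lambda h,P:ws(P)&(P[...,2]>64)&(P[...,2]<76)&(h[...,1]>90)}
for k,f in M.items():
    for n in("scene","side"):
        print(k,n)
        for c,s,p,z,_ in blobs(n,n+"0",f,40)[1]: print("  ",c,s[2:],p,z)
for n,name in(("scene","scene0"),("side","side0")):
    im=cv2.imread(f"pics/{name}.png")
    cr=im[150:400,140:460] if n=="scene" else im[170:420,180:500]
    cv2.imwrite(f"pics/{n}0c.png",cv2.resize(cr,(768,600),interpolation=cv2.INTER_CUBIC))
E
```

```text
dark tabs scene
   [434.3 178.8] [ 16  15 170] [647.3 163.3 218.3] 229.40658841599395
   [385.5 178.8] [13 10 87] [529.  184.6 175.6] 188.02797522328893
   [557.9 196.5] [  72   34 1040] [820.5 410.5 153.5] 178.8531517835284
   [436.6 239. ] [ 24  50 723] [676.4 146.3 104. ] 172.06439233928188
   [378.5 222.8] [ 20  10 130] [519.7 186.3  68.1] 101.47489727086969
   [404.9 226.4] [ 26  11 184] [602.4 160.4 102.1] 125.81517155069997
   [174.2 297.9] [ 21  22 248] [ 440.1 -270.2   92.6] 105.25909336531925
   [251.5 328. ] [ 19  24 238] [ 585.9 -236.5   93.5] 105.47186540345638
   [224.8 352.5] [149  59 586] [ 577.  -276.6   64.4] 70.69920546118891
   [424.5 330.4] [ 8 12 52] [773.7 -60.6  81.4] 89.36174181226926
   [439.7 402.5] [ 55  47 810] [ 849.6 -160.5   73.7] 96.92527497338739
   [469.4 404.3] [ 24  18 118] [ 889.9 -154.8   94.6] 96.75246566584224
dark tabs side
   [265.9 154.1] [  98   50 2736] [ 754.  -384.2  101.7] 140.02040985037678
   [325.9 197.8] [ 8 17 91] [ 577.7 -213.7   96.3] 106.72589514927643
   [394.7 197.6] [ 10  17 119] [ 435.  -252.3   95.9] 106.81074304009223
   
[... 5359 characters left out ...]
5  64. ] 69.9855923484356
   [456.8 393.3] [ 56  29 218] [ 863.4 -124.5   66.4] 69.97358321879136
cup side
   [180.  215.9] [ 28   7 128] [ 870.  -117.5   64.5] 69.73197566429553
   [354.8 371.2] [ 59  47 633] [439.  226.2  63.7] 67.74039706374026
racktop scene
   [232.1 332. ] [ 165   91 6029] [ 545.  -245.9   71. ] 75.98496719153087
   [443.1 339.5] [ 68  28 370] [808.  -57.4  70.3] 75.97853900878698
   [449.7 413.1] [ 54  41 257] [ 873.8 -160.9   69.6] 75.96565169610267
racktop side
   [347.  207.6] [ 119   24 2389] [ 531.8 -230.4   70.2] 75.98885628574294
   [209.7 234.5] [21 10 83] [775.7 -57.1  69.3] 75.99977818457228
   [180.1 253.6] [ 26  16 124] [805.   19.3  69.9] 75.92131672660821
```

View pics/scene0c.png

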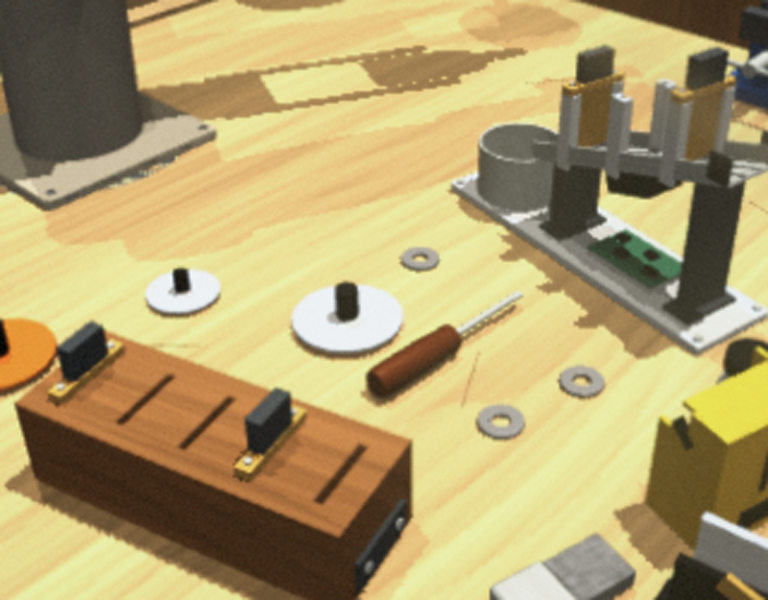

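View pics/side0c.png

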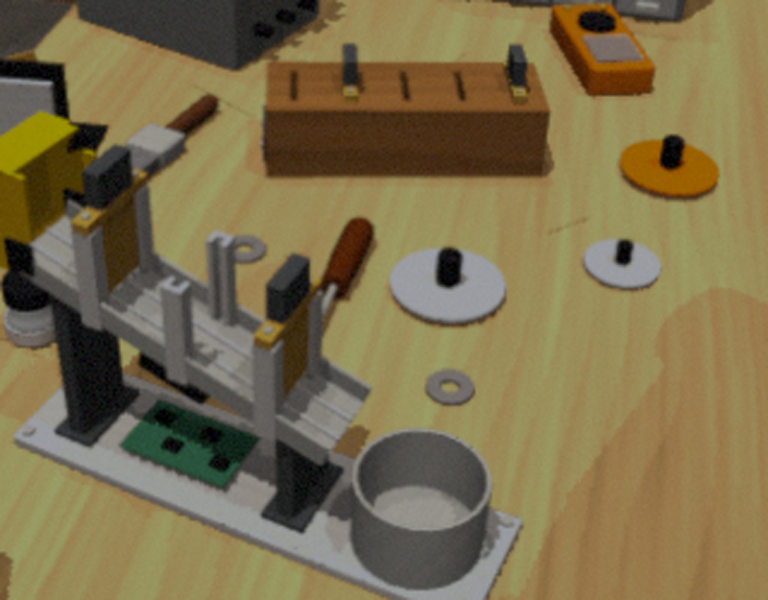

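The zoomed views confirm gates in stations 0 and 2 with station 1 empty, three washers on the counter, and an end slot and the fourth slot occupied in the rack. The rig sits near (545,192) with yaw about -12°. The rack has yaw about 14.5°. Next I'll move above the rig for a wrist view.

```bash
python3 -m handwheel '[[-0.036,-0.016,-0.004,0,0,0,0.085],[-0.036,-0.016,-0.004,0,0,0,0.085],[-0.036,-0.016,-0.004,0,0,0,0.085],[-0.036,-0.016,-0.004,0,0,0,0.085],[-0.036,-0.016,-0.004,0,0,0,0.085],[-0.036,-0.016,-0.004,0,0,0,0.085],[-0.036,-0.016,-0.004,0,0,0,0.085]]' 40
python3 -m handwheel '[[-0.036,-0.016,-0.004,0,0,0,0.085],[-0.036,-0.016,-0.004,0,0,0,0.085],[-0.036,-0.016,-0.004,0,0,0,0.085],[-0.036,-0.016,-0.004,0,0,0,0.085],[-0.036,-0.016,-0.004,0,0,0,0.085],[-0.036,-0.016,-0.004,0,0,0,0.085]]'
python3 -m handwheel '[[0,0,0,0,0,7,0.085],[0,0,0,0,0,7,0.085],[0,0,0,0,0,7,0.085],[0,0,0,0,0,7,0.085],[0,0,0,0,0,7,0.085],[0,0,0,0,0,7,0.085]]'
python3 -m handwheel '[[0,0,0,0,0,7,0.085],[0,0,0,0,0,7,0.085],[0,0,0,0,0,7,0.085],[0,0,0,0,0,7,0.085],[0,0,0,0,0,7,0.085],[0,0,0,0,0,2.8,0.085],[0,0,0,0,0,0,0.085]]'
python3 - <<'E'
from h import *
shot("wrist","w1")
s=r.sense(); print(s["tool_pos"],s["tcp_rot"],s["time"])
E
```

```text
time: 0.73
tool_pos: [418.6, 354.8, 278.3]
tcp_rot: [-180.0, -0.0, 157.8]
ft_force: [0.2, 0.1, -0.6]
finger_gap: 85.2
grip_force: 0.0
time: 1.23
tool_pos: [582.4, 184.2, 302.2]
tcp_rot: [-180.0, -0.0, 157.8]
ft_force: [-0.3, 0.4, 0.2]
finger_gap: 84.9
grip_force: 0.0
time: 1.73
tool_pos: [581.3, 185.8, 301.8]
tcp_rot: [-179.9, -0.0, 115.4]
ft_force: [-0.2, 0.3, -0.9]
finger_gap: 85.1
grip_force: 0.0
time: 2.32
tool_pos: [581.3, 185.9, 301.8]
tcp_rot: [-180.0, 0.0, 77.8]
ft_force: [-0.4, -0.6, 0.4]
finger_gap: 85.2
grip_force: 0.0
[581.31145166 185.89819514 301.88931715] [-1.79963620e+02  1.58530575e-02  7.80520654e+01] 2.3667
```

View pics/w1.png

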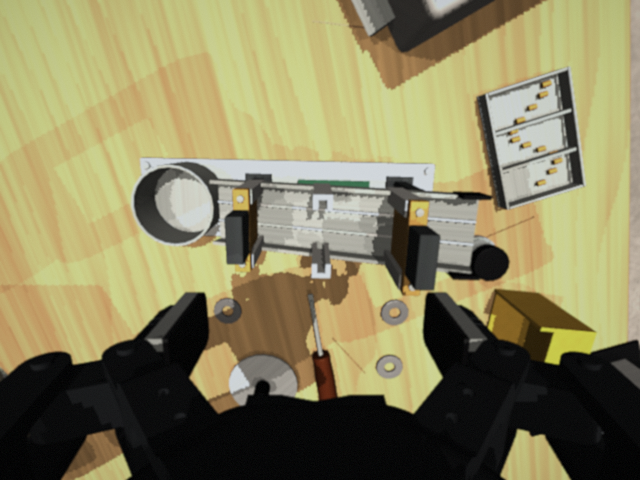

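The wrist view shows gate0's tab at (237,238), gate2's tab at (424,258), the cup at (176,203), the washers at (228,310), (394,312) and (389,366), and the lid at (263,382).

```bash
python3 - <<'E'
from h import *
np.set_printoptions(precision=1,suppress=True)
cams={"w1":"wrist","scene0":"scene","side0":"side"}
for nm,n in cams.items():
    im=cv2.imread(f"pics/{nm}.png"); dp=np.load(f"pics/{nm}.npy"); C=cam(n); P=cloud(C,dp)
    X,Y,Z=P[...,0],P[...,1],P[...,2]
    def rect(m,t):
        q=P[m]
        if len(q)<8: print(nm,t,"few",len(q)); return
        a=cv2.minAreaRect(q[:,:2].astype(np.float32)); print(nm,t,len(q),np.array(a[0]),np.array(a[1]),round(a[2],1),"z",np.percentile(q[:,2],[10,50,90]))
    for t,x,y,z in(("g0",525,194,189),("g2",643,168,228),("k_a",438,-262,104),("k_b",582,-225,104)):
        near=(abs(X-x)<35)&(abs(Y-y)<40)
        rect(near&(Z>z-7)&(Z<z+8),t)
    rect((abs(X-584)<25)&(abs(Y-182)<40)&(Z>168)&(Z<182),"st1")
    hs=cv2.cvtColor(im,cv2.COLOR_BGR2HSV)
    m=(np.hypot(X-437,Y-215)<60)&(Z>61)&(Z<69)
    q=P[m][:,:2]
    if len(q)>20:
        A=np.c_[2*q,np.ones(len(q))]
        for _ in range(4):
            s=np.linalg.lstsq(A,(q**2).sum(1),rcond=None)[0]; R=np.sqrt(s[2]+s[:2]@s[:2]); e=abs(np.hypot(*(q-s[:2]).T)-R); k=e<5; q=q[k];A=A[k]
        print(nm,"cup",s[:2],R,len(q))
    # bright disc-type outlines cast on plane: washers z5, lid z10
    g=hs.astype(int); mk=((g[...,1]<60)&(g[...,2]>80)&(Z>1.5)&(Z<16)&(X>380)&(X<720)&(Y>-120)&(Y<110)).astype(np.uint8)
    for c in cv2.findContours(mk,cv2.RETR_EXTERNAL,cv2.CHAIN_APPROX_NONE)[0]:
        if cv2.contourArea(c)<60: continue
        h=cv2.convexHull(c).reshape(-1,2).astype(float)
        z=10 if cv2.contourArea(c)>500 else 5
        p=plane(C,h,z)[:,:2]; (cc,rr)=cv2.minEnclosingCircle(p.astype(np.float32)); print(nm,"disc",np.array(cc),round(rr,1))
E
```

```text
w1 g0 964 [527.5 198.1] [34.4 12.3] 77.0 z [187.3 189.  189.9]
w1 g2 1377 [644.  170.7] [34.4 12.6] 77.0 z [224.9 227.9 228.8]
w1 k_a few 0
w1 k_b few 0
w1 st1 506 [585.8 184.1] [62.4 13.6] 77.1 z [172.6 174.5 175.4]
w1 cup [440.3 218.4] 40.148749039290806 933
w1 disc [631.3 -53.8] 17.7
w1 disc [460.8 -42.5] 45.9
w1 disc [649.9  23.6] 17.5
w1 disc [438.9  75.7] 15.5
w1 disc [547.7  26.2] 43.9
scene0 g0 94 [526.9 197.5] [34.7 13.7] 75.8 z [183.6 188.9 191.2]
scene0 g2 110 [643.2 169.4] [34.7 14.1] 78.6 z [222.3 227.2 229.2]
scene0 k_a 176 [ 435.1 -266. ] [13.2 35.4] 11.8 z [ 98.5 104.4 106. ]
scene0 k_b 198 [ 581.2 -229.4] [13.3 35. ] 13.6 z [ 99.3 104.3 106. ]
scene0 st1 96 [585.5 183.6] [64.8 16. ] 76.8 z [168.9 173.9 176.6]
scene0 cup [439.4 217.9] 40.40443160819001 149
scene0 disc [630.4 -56.2] 17.9
scene0 disc [648.7  21.7] 17.6
scene0 disc [459.9 -42.9] 48.1
scene0 disc [440.5  69.4] 18.1
side0 g0 209 [526.6 200.1] [35.2 12.6] 75.5 z [183.5 188.6 189.9]
side0 g2 203 [642.2 172. ] [37.3 13.3] 77.0 z [222.2 227.5 228.9]
side0 k_a 70 [ 436.1 -266.6] [12.1 42.3] 15.1 z [ 99.1 104.3 105.7]
side0 k_b 59 [ 580.4 -227.7] [10.8 39.7] 12.4 z [ 99.2 103.7 105.3]
side0 st1 172 [584.5 185.8] [64.3 15.5] 77.8 z [169.  173.3 175.3]
side0 cup [438.5 220.3] 40.42945523050432 480
side0 disc [439.9  71.1] 18.2
side0 disc [458.2 -41.5] 48.2
side0 disc [628.5 -53.8] 17.8
```

Sizes and heights check out: the tabs measure 34x12 mm with tops at 189 and 228 mm, and the rig yaw is -13°. I'll grasp gate2 first.

```bash
python3 -m handwheel '[[0,0,0,0,0,1,0.085],[-0.0008,0.0323,0,0,0,0,0.085],[0,0.032,0,0,0,0,0.085],[0,0,0.026,0,0,0,0.085],[0,0,0.026,0,0,0,0.085],[0,0,0.026,0,0,0,0.085],[0,0,0,0,0,0,0.085]]' 60
python3 -m handwheel '[[0,0,0,0,0,0,0.005],[0,0,0,0,0,0,0.005],[0,0,0,0,0,0,0.005],[0,0,0,0,0,0,0.005],[0,0,0,0,0,0,0.005],[0,0,0,0,0,0,0.005],[0,0,0,0,0,0,0.005],[0,0,0,0,0,0,0.005]]'
python3 -m handwheel '[[0,0,0,0,0,0,0.005],[0,0,0,0,0,0,0.005],[0,0,0,0,0,0,0.005]]'
```

```text
time: 2.95
tool_pos: [640.9, 169.9, 216.7]
tcp_rot: [-179.4, 0.2, 77.0]
ft_force: [-1.0, -0.4, -2.1]
finger_gap: 84.9
grip_force: 0.0
time: 3.62
tool_pos: [644.4, 170.8, 225.8]
tcp_rot: [179.9, -0.0, 77.0]
ft_force: [-0.9, 0.2, 6.0]
finger_gap: 10.7
grip_force: 59.1
time: 3.87
tool_pos: [644.4, 170.8, 225.8]
tcp_rot: [179.9, -0.1, 77.0]
ft_force: [-1.2, -0.0, 5.1]
finger_gap: 10.7
grip_force: 59.1
```

```bash
python3 -m handwheel '[[0,0,-0.01,0,0,0,0.005],[0,0,-0.01,0,0,0,0.005],[0,0,-0.01,0,0,0,0.005],[0,0,-0.01,0,0,0,0.005],[0,0,-0.01,0,0,0,0.005],[0,0,-0.01,0,0,0,0.005],[0,0,-0.01,0,0,0,0.005],[0,0,0,0,0,0,0.005]]'
python3 -m handwheel '[[-0.02,0.0036,0,0,0,0,0.005],[-0.036,0.0072,0,0,0,0,0.005],[-0.036,0.0072,0,0,0,0,0.005],[-0.036,0.0072,0,0,0,0,0.005],[-0.036,0.0072,0,0,0,0,0.005],[-0.036,0.0072,0,0,0,0,0.005],[-0.036,0.0072,0,0,0,0,0.005]]'
python3 -m handwheel '[[-0.036,0.0072,0,0,0,0,0.005],[-0.036,0.0072,0,0,0,0,0.005],[-0.036,0.0072,0,0,0,0,0.005],[-0.036,0.0036,0,0,0,-5,0.005],[0,0,0,0,0,-6.5,0.005],[0,0,0,0,0,-7,0.005],[0,0,0,0,0,-7,0.005],[0,0,0,0,0,-2,0.005]]'
python3 -m handwheel '[[0,0,0.02,0,0,0,0.005],[0,0,0.02,0,0,0,0.005],[0,0,0.02,0,0,0,0.005],[0,0,0,0,0,0,0.005],[0,0,0,0,0,0,0.005]]'
python3 - <<'E'
from h import *
shot("wrist","w2")
s=r.sense(); print(s["tool_pos"],s["tcp_rot"],s["time"],s["grip_force"])
E
```

```text
time: 4.53
tool_pos: [644.9, 170.9, 297.8]
tcp_rot: [179.8, -0.1, 77.0]
ft_force: [0.3, 0.8, 0.1]
finger_gap: 10.7
grip_force: 58.5
time: 5.12
tool_pos: [635.9, -71.4, 294.0]
tcp_rot: [-180.0, 0.0, 77.0]
ft_force: [1.6, 0.1, -1.2]
finger_gap: 11.0
grip_force: 58.5
time: 5.78
tool_pos: [628.2, -216.3, 293.7]
tcp_rot: [-180.0, -0.0, 104.9]
ft_force: [-0.4, 0.0, -1.1]
finger_gap: 10.8
grip_force: 58.7
time: 6.2
tool_pos: [627.4, -215.3, 232.5]
tcp_rot: [-179.8, -0.1, 104.5]
ft_force: [0.3, 0.1, -1.1]
finger_gap: 10.7
grip_force: 58.6
[ 628.36433015 -215.74614987  234.52316141] [-1.79968611e+02 -2.18660513e-02  1.04482432e+02] 6.25 58.62930357456207
```

View pics/w2.png

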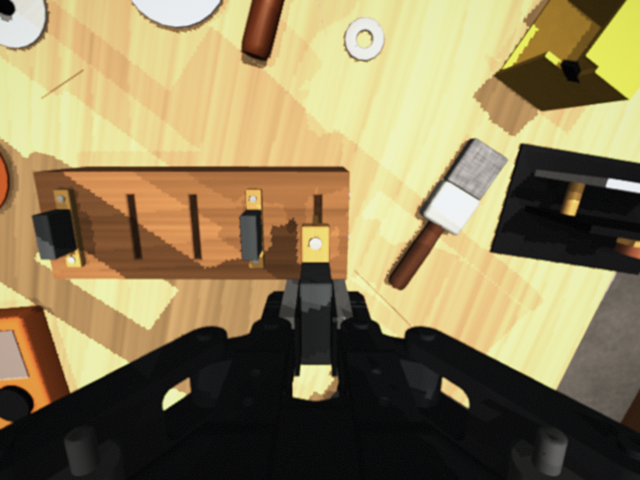

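The wrist view shows the free slots at columns 133, 195 and 317 (rows 193-260) and the held gate's bar at (315,243). Now I'll measure the slots against the held bar.

```bash
cat > rack.py <<'E'
import sys; from h import *
np.set_printoptions(precision=1,suppress=True)
def rack(nm,st):
    im=cv2.imread(f"pics/{nm}.png"); dp=np.load(f"pics/{nm}.npy"); C=cam("wrist",st); P=cloud(C,dp)
    psi=np.radians(st["tcp_rot"][2]); tx=np.array([np.cos(psi),np.sin(psi)]); ty=np.array([np.sin(psi),-np.cos(psi)])
    T=np.array(st["tool_pos"])
    top=(abs(P[...,2]-70)<4)
    q=P[top&(abs(P[...,0]-533)<180)&(abs(P[...,1]+241)<110)]; print("top z",np.median(q[:,2]),len(q))
    hull=cv2.minAreaRect(q[:,:2].astype(np.float32)); print("rack top rect",hull)
    V=cv2.cvtColor(im,cv2.COLOR_BGR2HSV)[...,2]
    bg=cv2.medianBlur(V,31)
    inr=cv2.dilate(top.astype(np.uint8),np.ones((15,15)))
    m=((V<0.62*bg)&(inr>0)&(P[...,2]<80)).astype(np.uint8)
    k,l,s,c=cv2.connectedComponentsWithStats(m)
    for i in range(1,k):
        if s[i,4]<60 or s[i,3]<20 or s[i,2]>25: continue
        ys,xs=np.nonzero(l==i); p=plane(C,np.c_[xs,ys],70)[:,:2]
        rc=cv2.minAreaRect(p.astype(np.float32)); mid=p.mean(0)
        d=(p-T[:2]); print("slot px",c[i],"mean",mid,"rect",np.array(rc[0]),np.array(rc[1]),round(rc[2],1),"ty range",np.percentile(d@ty,[5,50,95]),"tx",np.percentile(d@tx,[0,100]))
    return im,P,C,T,tx,ty
E
python3 - <<'E'
from rack import *
st=r.sense(); im,P,C,T,tx,ty=rack("w2",st)
d=P-T; a=d[...,:2]@tx; b=d[...,:2]@ty; z=d[...,2]
for z0,z1 in((-45,-35),(-35,-25),(-25,-15),(-15,-5),(-5,10)):
    m=(abs(b)<15)&(z>z0)&(z<z1)&(a>5)&(a<45); q=P[m]
    if m.sum()>5: print(z0,m.sum(),"ty",np.percentile(b[m],[2,50,98]),"tx",np.percentile(a[m],[2,98]),"z",np.percentile(z[m],[5,50,95]))
E
```

```text
top z 71.51167838760824 26795
rack top rect ((533.0928344726562, -242.53094482421875), (251.64610290527344, 91.13824462890625), 14.345759391784668)
slot px [ 72.5 198.4] mean [ 433.6 -243.6] rect [ 434.1 -244.4] [ 4.3 17.2] 17.2 ty range [-197.3 -195.5 -193.7] tx [12.3 29.4]
slot px [133.9 226.3] mean [ 484.9 -254.4] rect [ 484.8 -254.6] [ 6.3 53.9] 14.4 ty range [-151.2 -148.6 -145.9] tx [-28.7  25.2]
slot px [194.8 225.4] mean [ 533.4 -241.1] rect [ 533.5 -242.1] [ 6.2 53.8] 14.3 ty range [-101.1  -98.3  -95.6] tx [-28.7  25.1]
slot px [317.8 206.8] mean [ 626.9 -201. ] rect [ 627.  -202.5] [ 5.7 22.1] 14.7 ty range [-0.8  2.4  4.8] tx [ 2.1 24.2]
-35 125 ty [-5.4  0.8  6.4] tx [18.  31.5] z [-31.3 -27.  -25.1]
-25 1142 ty [-5.1  0.4  6.3] tx [15.9 31.2] z [-24.6 -23.6 -17.2]
-15 625 ty [-14.4  -0.   14.4] tx [ 6.8 16.6] z [-14.3  -9.7  -5.4]
-5 1958 ty [-14.2   0.4  14.2] tx [ 5.5 16.4] z [-3.7  2.1  8.7]
```

```bash
python3 -m handwheel '[[-0.0012,0.0016,0.02,0,0,0,0.005],[0,0,0.02,0,0,0,0.005],[0,0,0.02,0,0,0,0.005],[0,0,0.005,0,0,0,0.005],[0,0,0,0,0,0,0.005],[0,0,0,0,0,0,0.005],[0,0,0,0,0,0,0.005]]'
python3 - <<'E'
from rack import *
shot("wrist","w3"); st=r.sense(); print(st["tool_pos"],st["tcp_rot"]); im,P,C,T,tx,ty=rack("w3",st)
d=P-T; a=d[...,:2]@tx; b=d[...,:2]@ty; z=d[...,2]
m=(abs(b)<15)&(z>-27)&(z<-20)&(a>15)&(a<45); print("bar ty",np.percentile(b[m],[2,50,98]),"tx",np.percentile(a[m],[2,98]),np.median(z[m]))
cv2.imwrite("pics/w3c.png",cv2.resize(im[120:320,200:440],(720,600),interpolation=cv2.INTER_CUBIC))
E
```

```text
time: 6.83
tool_pos: [631.5, -217.1, 172.0]
tcp_rot: [179.8, 0.1, 104.5]
ft_force: [-0.7, 0.6, -1.0]
finger_gap: 10.6
grip_force: 58.7
[ 631.5 -217.1  171.9] [179.8   0.1 104.5]
top z 69.68582738221363 38063
rack top rect ((538.004638671875, -240.209228515625), (238.7457733154297, 90.79232788085938), 14.240644454956055)
slot px [ 81.1 241.9] mean [ 484.3 -252.6] rect [ 484.5 -253.5] [ 6.3 53.4] 14.3 ty range [-154.2 -151.5 -148.7] tx [-25.2  28.2]
slot px [157.5 242.2] mean [ 532.6 -240.4] rect [ 532.8 -241.1] [ 6.2 53.3] 14.1 ty range [-104.2 -101.6  -98.9] tx [-25.2  28.1]
slot px [308.6 214. ] mean [ 622.9 -197.7] rect [ 622.6 -199. ] [19.4  8.6] 75.8 ty range [-10.3  -3.3   1.1] tx [12.4 27.9]
slot px [ 16.9 278.3] mean [ 444.2 -288.8] rect [ 444.2 -287.9] [ 5.5 20.1] 12.6 ty range [-201.7 -199.3 -197.1] tx [-31.8 -11.8]
bar ty [-5.1  0.4  6.4] tx [16.  31.2] -23.846845975363237
```

View pics/w3c.png

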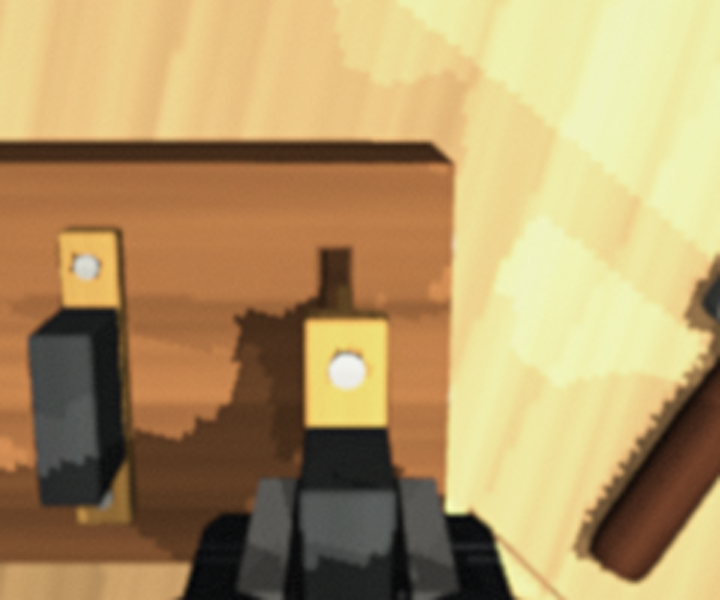

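```bash
python3 -m handwheel '[[0.0018,-0.0016,0,0,0,0,0.005],[0,0,0,0,0,0,0.005],[0,0,0,0,0,0,0.005],[0,0,0,0,0,0,0.005],[0,0,0,0,0,0,0.005],[0,0,0,0,0,0,0.005]]'
python3 - <<'E'
from rack import *
shot("wrist","w4"); st=r.sense(); print(st["tool_pos"],st["tcp_rot"]); im,P,C,T,tx,ty=rack("w4",st)
shot("wrist","w5"); st=r.sense(); print(st["tool_pos"],st["tcp_rot"]); 
E
```

```text
time: 7.38
tool_pos: [628.3, -215.2, 169.3]
tcp_rot: [-180.0, -0.0, 104.5]
ft_force: [0.6, 0.5, -2.8]
finger_gap: 10.7
grip_force: 58.7
[ 628.3 -215.2  169.2] [-180.    -0.   104.5]
top z 69.72974754391821 38234
rack top rect ((536.67236328125, -240.6389923095703), (241.49627685546875, 91.03129577636719), 14.251899719238281)
slot px [  4.6 209.5] mean [ 432.8 -240.1] rect [ 433.2 -242.7] [ 4.2 16.1] 16.2 ty range [-197.4 -195.3 -194.1] tx [14.1 30.2]
slot px [ 84.1 247.2] mean [ 484.2 -252.7] rect [ 484.5 -253.7] [ 6.3 54. ] 14.5 ty range [-151.6 -148.8 -146.1] tx [-28.3  25.7]
slot px [161.  247.5] mean [ 532.6 -240.4] rect [ 532.7 -241.3] [ 6.3 53.8] 14.3 ty range [-101.6  -98.9  -96.3] tx [-28.2  25.6]
slot px [ 19.7 283.6] mean [ 444.2 -288.9] rect [ 444.1 -287.9] [ 5.5 21.5] 12.7 ty range [-199.  -196.6 -194.4] tx [-34.9 -13.6]
[ 628.3 -215.2  169.2] [-180.    -0.   104.5]
```

```bash
python3 -m handwheel '[[-0.0006,0.0008,0,0,0,0,0.005],[0,0,0.004,0,0,0,0.005],[0,0,0.004,0,0,0,0.005],[0,0,0.004,0,0,0,0.005],[0,0,0.004,0,0,0,0.005],[0,0,0,0,0,0,0.005],[0,0,0,0,0,0,0.005],[0,0,0,0,0,0,0.005]]'
python3 -m handwheel '[[0,0,0.002,0,0,0,0.005],[0,0,0.002,0,0,0,0.005],[0,0,0.002,0,0,0,0.005],[0,0,0,0,0,0,0.005],[0,0,0,0,0,0,0.005],[0,0,0,0,0,0,0.005]]'
```

```text
time: 8.15
tool_pos: [629.3, -215.6, 153.3]
tcp_rot: [-180.0, -0.0, 104.5]
ft_force: [-0.1, 0.4, -1.1]
finger_gap: 10.7
grip_force: 58.7
time: 8.65
tool_pos: [629.2, -215.6, 147.3]
tcp_rot: [-180.0, 0.0, 104.5]
ft_force: [-0.5, 0.0, -0.9]
finger_gap: 10.9
grip_force: 58.7
```

No contact with the bottom edge about 12 mm into the slot, so I'll continue down.

```bash
python3 -m handwheel '[[0,0,0.006,0,0,0,0.005],[0,0,0.006,0,0,0,0.005],[0,0,0.006,0,0,0,0.005],[0,0,0,0,0,0,0.005],[0,0,0.006,0,0,0,0.005],[0,0,0.006,0,0,0,0.005],[0,0,0,0,0,0,0.005],[0,0,0,0,0,0,0.005]]'
python3 -m handwheel '[[0,0,0.005,0,0,0,0.005],[0,0,0.004,0,0,0,0.005],[0,0,0.002,0,0,0,0.005],[0,0,0,0,0,0,0.005],[0,0,0,0,0,0,0.005],[0,0,0,0,0,0,0.005]]'
```

```text
time: 9.32
tool_pos: [628.8, -215.4, 116.5]
tcp_rot: [-179.9, -0.0, 104.5]
ft_force: [-1.4, 0.0, -0.7]
finger_gap: 10.9
grip_force: 58.7
time: 9.82
tool_pos: [629.4, -215.6, 106.5]
tcp_rot: [180.0, 0.0, 104.5]
ft_force: [-0.6, 0.0, -2.2]
finger_gap: 10.9
grip_force: 58.7
```

```bash
python3 -m handwheel '[[0,0,0.002,0,0,0,0.005],[0,0,0.0015,0,0,0,0.005],[0,0,0,0,0,0,0.005],[0,0,0,0,0,0,0.005],[0,0,0,0,0,0,0.005],[0,0,0,0,0,0,0.005]]'
python3 -m handwheel '[[0,0,0.0015,0,0,0,0.005],[0,0,0.001,0,0,0,0.005],[0,0,0,0,0,0,0.005],[0,0,0,0,0,0,0.005],[0,0,0,0,0,0,0.005],[0,0,0,0,0,0,0.005]]'
```

```text
time: 10.32
tool_pos: [629.3, -215.6, 102.9]
tcp_rot: [180.0, 0.0, 104.5]
ft_force: [0.1, 1.0, -1.2]
finger_gap: 10.7
grip_force: 58.7
time: 10.82
tool_pos: [629.5, -215.8, 101.5]
tcp_rot: [180.0, 0.0, 104.5]
ft_force: [-2.9, 1.4, 5.3]
finger_gap: 10.9
grip_force: 59.6
```

Contact at home height, with a 5 N push. Releasing, then going for gate0.

```bash
python3 -m handwheel '[[0,0,0,0,0,0,0.032],[0,0,0,0,0,0,0.032],[0,0,0,0,0,0,0.032],[0,0,0,0,0,0,0.032],[0,0,-0.01,0,0,0,0.032],[0,0,-0.02,0,0,0,0.032],[0,0,-0.03,0,0,0,0.032],[0,0,-0.03,0,0,0,0.032]]'
python3 -m handwheel '[[0,0,-0.036,0,0,0,0.032],[0,0,-0.036,0,0,0,0.032],[0,0,-0.036,0,0,0,0.032],[0,0,0,0,0,0,0.06],[0,0,0,0,0,0,0.085],[0,0,0,0,0,0,0.085],[0,0,0,0,0,0,0.085]]'
python3 - <<'E'
from rack import *
shot("wrist","w6"); st=r.sense(); print(st["tool_pos"]); C=cam("wrist",st); P=cloud(C,np.load("pics/w6.npy"))
for x,y in((435.6,-266.3),(580.8,-228.6),(629.2,-216)):
    q=P[(np.hypot(P[...,0]-x,P[...,1]-y)<25)&(P[...,2]>95)]; print(cv2.minAreaRect(q[:,:2].astype(np.float32)) if len(q)>5 else "none",np.median(q[:,2]),len(q))
E
python3 -m handwheel '[[0.0355,0.0004,0,0,0,0,0.085],[0.0355,0.0004,0,0,0,0,0.085],[0.0355,0.0004,0,0,0,0,0.085],[0.0355,0.0004,0,0,0,0,0.085],[0.0355,0.0004,0,0,0,0,0.085],[0.0355,0.0004,0,0,0,0,0.085],[0.0355,0.0004,0,0,0,0,0.085]]'
python3 -m handwheel '[[0.0355,0.0004,0,0,0,0,0.085],[0.0355,0.0004,0,0,0,0,0.085],[0.0355,0.0004,0,0,0,0,0.085],[0.0355,0.0004,0,0,0,0,0.085],[0.0355,0.0004,0,0,0,0,0.085],[0,0,0,0,0,7,0.085],[0,0,0,0,0,7,0.085],[0,0,0,0,0,7,0.085]]'
python3 -m handwheel '[[0,0,0,0,0,6.5,0.085],[0,0,0,0,0,0,0.085],[0,0,0,0,0,0,0.085],[0,0,0,0,0,0,0.085],[0,0,0,0,0,0,0.085],[0,0,0,0,0,0,0.085]]'
python3 - <<'E'
from rack import *
shot("wrist","w7"); st=r.sense(); print(st["tool_pos"],st["tcp_rot"]); C=cam("wrist",st); P=cloud(C,np.load("pics/w7.npy"))
q=P[(np.hypot(P[...,0]-527.4,P[...,1]-198)<35)&(P[...,2]>182)&(P[...,2]<195)]; print(cv2.minAreaRect(q[:,:2].astype(np.float32)),np.median(q[:,2]),len(q))
E
```

```text
time: 11.48
tool_pos: [628.5, -215.2, 190.7]
tcp_rot: [-179.9, -0.1, 104.5]
ft_force: [-0.1, 0.2, 0.5]
finger_gap: 31.9
grip_force: 0.0
time: 12.07
tool_pos: [628.6, -215.3, 296.7]
tcp_rot: [-179.9, -0.1, 104.5]
ft_force: [0.1, 0.4, -0.2]
finger_gap: 78.3
grip_force: 0.0
[ 628.5 -215.3  296.3]
((435.5821533203125, -265.92767333984375), (13.466787338256836, 34.06082534790039), 14.410052299499512) 103.00321805603176 696
((581.7317504882812, -228.3352508544922), (45.18073272705078, 34.611549377441406), 21.62298583984375) 343.4899404976386 20794
((628.8917236328125, -213.650634765625), (39.14235305786133, 39.3636360168457), 14.478754043579102) 364.49345275883377 15702
time: 12.7
tool_pos: [568.4, 27.2, 296.6]
tcp_rot: [-179.8, -0.0, 104.5]
ft_force: [0.7, 0.5, -0.4]
finger_gap: 85.0
grip_force: 0.0
time: 13.37
tool_pos: [526.3, 198.9, 296.6]
tcp_rot: [-179.8, 0.1, 83.3]
ft_force: [0.0, -0.2, 0.7]
finger_gap: 85.3
grip_force: 0.0
time: 13.87
tool_pos: [527.3, 198.0, 298.1]
tcp_rot: [-180.0, 0.0, 77.1]
ft_force: [-0.8, -0.1, 0.3]
finger_gap: 84.7
grip_force: 0.0
[527.4 198.  298.2] [-180.    0.   77.]
((527.38427734375, 198.4385986328125), (33.92164611816406, 11.962650299072266), 75.67781066894531) 189.06672134912696 897
```

Right above gate0, so I'll descend, grip and lift.

```bash
python3 -m handwheel '[[0,0,0.03,0,0,0,0.085],[0,0,0.03,0,0,0,0.085],[0,0,0.03,0,0,0,0.085],[0,0,0.015,0,0,0,0.085],[0,0,0.008,0,0,0,0.085],[0,0,0,0,0,0,0.085],[0,0,0,0,0,0,0.085]]'
python3 -m handwheel '[[0,0,0,0,0,0,0.005],[0,0,0,0,0,0,0.005],[0,0,0,0,0,0,0.005],[0,0,0,0,0,0,0.005],[0,0,0,0,0,0,0.005],[0,0,0,0,0,0,0.005],[0,0,0,0,0,0,0.005],[0,0,0,0,0,0,0.005]]'
python3 -m handwheel '[[0,0,0,0,0,0,0.005],[0,0,0,0,0,0,0.005],[0,0,-0.01,0,0,0,0.005],[0,0,-0.01,0,0,0,0.005],[0,0,-0.01,0,0,0,0.005],[0,0,-0.01,0,0,0,0.005],[0,0,-0.01,0,0,0,0.005],[0,0,-0.01,0,0,0,0.005]]'
python3 -m handwheel '[[0,0,-0.01,0,0,0,0.005],[0,0,-0.02,0,0,0,0.005],[0,0,-0.02,0,0,0,0.005],[0,0,0,0,0,0,0.005],[0,0,0,0,0,0,0.005],[0,0,0,0,0,0,0.005]]'
```

```text
time: 14.5
tool_pos: [527.7, 198.1, 186.0]
tcp_rot: [180.0, -0.0, 77.0]
ft_force: [0.8, 1.0, 0.2]
finger_gap: 85.3
grip_force: 0.0
time: 15.17
tool_pos: [527.5, 198.1, 185.7]
tcp_rot: [180.0, -0.0, 77.0]
ft_force: [-1.4, 0.3, 3.2]
finger_gap: 10.7
grip_force: 59.0
time: 15.83
tool_pos: [527.5, 198.1, 246.7]
tcp_rot: [180.0, -0.0, 77.0]
ft_force: [-0.3, -0.0, -0.9]
finger_gap: 10.4
grip_force: 58.5
time: 16.33
tool_pos: [527.2, 198.0, 294.6]
tcp_rot: [-180.0, 0.0, 77.0]
ft_force: [-0.8, -0.0, -1.7]
finger_gap: 10.5
grip_force: 58.6
```

```bash
python3 -m handwheel '[[-0.0355,0.0086,0,0,0,0,0.005],[-0.0355,0.0086,0,0,0,0,0.005],[-0.0355,0.0086,0,0,0,0,0.005],[-0.0355,0.0086,0,0,0,0,0.005],[-0.0355,0.0086,0,0,0,0,0.005],[-0.0355,0.0086,0,0,0,0,0.005],[-0.0355,0.0086,0,0,0,0,0.005],[-0.0355,0.0086,0,0,0,0,0.005]]'
python3 -m handwheel '[[-0.0355,0.0086,0,0,0,0,0.005],[-0.0355,0.0086,0,0,0,0,0.005],[-0.0355,0.0086,0,0,0,0,0.005],[-0.0355,0.0086,0,0,0,0,0.005],[0,0,0,0,0,-7,0.005],[0,0,0,0,0,-7,0.005],[0,0,0,0,0,-7,0.005],[0,0,0,0,0,-6.3,0.005]]'
python3 -m handwheel '[[0,0,0.03,0,0,0,0.005],[0,0,0.03,0,0,0,0.005],[0,0,0.03,0,0,0,0.005],[0,0,0.03,0,0,0,0.005],[0,0,0,0,0,0,0.005],[0,0,0,0,0,0,0.005],[0,0,0,0,0,0,0.005],[0,0,0,0,0,0,0.005]]'
python3 -m handwheel '[[0,0,0,0,0,0,0.005],[0,0,0,0,0,0,0.005],[0,0,0,0,0,0,0.005],[0,0,0,0,0,0,0.005]]'
python3 - <<'E'
from rack import *
st=r.sense(); shot("wrist","w8"); print(st["tool_pos"],st["tcp_rot"]); im,P,C,T,tx,ty=rack("w8",st)
d=P-T; a=d[...,:2]@tx; b=d[...,:2]@ty; z=d[...,2]
m=(abs(b)<15)&(z>-27)&(z<-20)&(a>15)&(a<45); print("bar ty",np.percentile(b[m],[2,50,98]),"tx",np.percentile(a[m],[2,98]),np.median(z[m]))
for t in(-50,50,100):
  m=(abs(b-t)<12)&(abs(a)<35)&(P[...,2]>75)&(P[...,2]<115)
  if m.sum()>10: print("gate",t,m.sum(),"ty",np.percentile(b[m],[2,98]),"ztop",np.percentile(P[m][:,2],[2,50,98]))
E
```

```text
time: 17.0
tool_pos: [529.4, -95.7, 293.5]
tcp_rot: [-179.8, -0.0, 77.0]
ft_force: [0.1, -0.3, -1.6]
finger_gap: 10.8
grip_force: 58.7
time: 17.67
tool_pos: [531.1, -240.3, 293.0]
tcp_rot: [-179.9, -0.1, 104.6]
ft_force: [-0.1, -0.7, -1.2]
finger_gap: 10.9
grip_force: 58.8
time: 18.33
tool_pos: [533.2, -240.9, 177.9]
tcp_rot: [179.8, 0.1, 104.3]
ft_force: [0.2, -0.1, -1.2]
finger_gap: 10.9
grip_force: 58.8
time: 18.67
tool_pos: [532.3, -240.4, 176.1]
tcp_rot: [179.9, 0.0, 104.3]
ft_force: [-0.8, -0.2, -1.4]
finger_gap: 10.7
grip_force: 58.8
[ 532.3 -240.4  176.1] [179.9   0.  104.3]
top z 69.71837580776301 35689
rack top rect ((532.46826171875, -242.01454162597656), (250.9711456298828, 91.1424789428711), 14.323492050170898)
slot px [166.6 216.4] mean [ 434.8 -245.9] rect [ 435.4 -247.7] [ 2.2 26.5] 15.4 ty range [-96.7 -95.8 -94.9] tx [ 3.6 30.1]
slot px [382.8 215.6] mean [ 570.4 -211. ] rect [ 570.2 -211.1] [ 3.3 21.7] 16.9 ty range [42.8 44.2 45.3] tx [ 8.2 29.9]
slot px [461.6 214.9] mean [ 619.7 -198. ] rect [ 619.6 -198.3] [ 5.2 23. ] 6.7 ty range [92.  95.4 97.2] tx [ 8.2 30.6]
slot px [239.1 243.6] mean [ 484.  -252.5] rect [ 484.2 -253.3] [ 6.3 53.6] 14.0 ty range [-52.5 -49.8 -47. ] tx [-27.5  26.1]
slot px [455.3 282.9] mean [ 631.9 -243.5] rect [ 630.9 -242.2] [ 3.4 16.7] 20.1 ty range [94.3 95.9 97.2] tx [-34.3 -17.5]
bar ty [-5.1  0.4  6.3] tx [16.5 31.7] -22.79780069507008
gate 50 2516 ty [43.7 55.4] ztop [ 76.1  99.9 104.7]
gate 100 3103 ty [ 94.5 105.7] ztop [ 75.9  94.1 104.6]
```

View pics/w8.png

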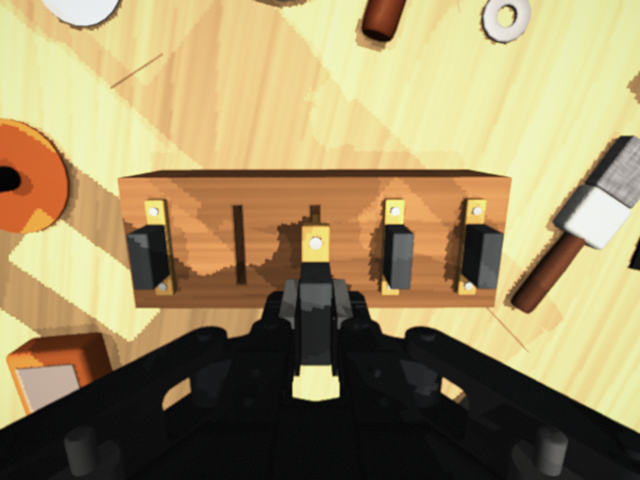

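gate2 is home at the same height as the kept gates (top 104.7 mm). gate0 at (315,243) is aligned with its slot at (317,213), so I'll insert it.

```bash
python3 -m handwheel '[[-0.0004,0,0.006,0,0,0,0.005],[0,0,0.006,0,0,0,0.005],[0,0,0.004,0,0,0,0.005],[0,0,0.004,0,0,0,0.005],[0,0,0.004,0,0,0,0.005],[0,0,0.004,0,0,0,0.005],[0,0,0.002,0,0,0,0.005],[0,0,0,0,0,0,0.005]]'
python3 -m handwheel '[[0,0,0.006,0,0,0,0.005],[0,0,0.006,0,0,0,0.005],[0,0,0.006,0,0,0,0.005],[0,0,0.006,0,0,0,0.005],[0,0,0.006,0,0,0,0.005],[0,0,0.004,0,0,0,0.005],[0,0,0,0,0,0,0.005],[0,0,0,0,0,0,0.005]]'
python3 -m handwheel '[[0,0,0.004,0,0,0,0.005],[0,0,0.002,0,0,0,0.005],[0,0,0.001,0,0,0,0.005],[0,0,0,0,0,0,0.005],[0,0,0,0,0,0,0.005],[0,0,0,0,0,0,0.005]]'
```

```text
time: 19.38
tool_pos: [531.7, -240.4, 144.5]
tcp_rot: [-179.9, -0.0, 104.3]
ft_force: [0.4, 0.7, -1.3]
finger_gap: 11.1
grip_force: 58.8
time: 20.05
tool_pos: [531.8, -240.5, 110.9]
tcp_rot: [-180.0, -0.0, 104.3]
ft_force: [0.8, -0.4, -1.6]
finger_gap: 10.7
grip_force: 58.8
time: 20.55
tool_pos: [532.1, -240.7, 104.5]
tcp_rot: [180.0, 0.0, 104.3]
ft_force: [0.3, 0.5, -1.3]
finger_gap: 10.7
grip_force: 58.8
```

```bash
python3 -m handwheel '[[0,0,0.002,0,0,0,0.005],[0,0,0.001,0,0,0,0.005],[0,0,0,0,0,0,0.005],[0,0,0,0,0,0,0.005],[0,0,0,0,0,0,0.005],[0,0,0,0,0,0,0.005]]'
python3 -m handwheel '[[0,0,0.001,0,0,0,0.005],[0,0,0.001,0,0,0,0.005],[0,0,0,0,0,0,0.005],[0,0,0,0,0,0,0.005],[0,0,0,0,0,0,0.005],[0,0,0,0,0,0,0.005]]'
```

```text
time: 21.05
tool_pos: [532.1, -240.6, 101.3]
tcp_rot: [180.0, 0.0, 104.3]
ft_force: [0.1, 0.3, -0.8]
finger_gap: 10.7
grip_force: 58.8
time: 21.55
tool_pos: [532.3, -240.7, 100.4]
tcp_rot: [180.0, 0.0, 104.3]
ft_force: [-3.3, 0.8, 6.6]
finger_gap: 10.6
grip_force: 60.0
```

Home again, with a 6.6 N contact. Releasing, then on to look at the washers and the lid.

```bash
python3 -m handwheel '[[0,0,0,0,0,0,0.032],[0,0,0,0,0,0,0.032],[0,0,0,0,0,0,0.032],[0,0,0,0,0,0,0.032],[0,0,-0.01,0,0,0,0.032],[0,0,-0.02,0,0,0,0.032],[0,0,-0.03,0,0,0,0.032],[0,0,-0.03,0,0,0,0.032]]'
python3 -m handwheel '[[0,0,-0.04,0,0,0,0.032],[0,0,-0.04,0,0,0,0.032],[0,0,-0.04,0,0,0,0.032],[0.038,0.012,0,0,0,0,0.06],[0.038,0.012,0,0,0,0,0.06],[0.038,0.012,0,0,0,0,0.06],[0.038,0.012,0,0,0,0,0.06],[0,0,0,0,0,0,0.06]]'
python3 -m handwheel '[[0,0,0,0,0,0,0.06],[0,0,0,0,0,0,0.06],[0,0,0,0,0,0,0.06],[0,0,0,0,0,0,0.06],[0,0,0,0,0,0,0.06]]'
cat > disc.py <<'E'
from h import *
np.set_printoptions(precision=1,suppress=True)
def discs(n,nm,st=None):
    im=cv2.imread(f"pics/{nm}.png"); P=cloud(cam(n,st),np.load(f"pics/{nm}.npy")); C=cam(n,st)
    X,Y,Z=P[...,0],P[...,1],P[...,2]; g=cv2.cvtColor(im,cv2.COLOR_BGR2HSV).astype(int)
    mk=((g[...,1]<75)&(g[...,2]>70)&(Z>1.5)&(Z<16)&(X>370)&(X<760)&(Y>-190)&(Y<150)).astype(np.uint8)
    for c in cv2.findContours(mk,cv2.RETR_EXTERNAL,cv2.CHAIN_APPROX_NONE)[0]:
        if cv2.contourArea(c)<60: continue
        m=np.zeros(mk.shape,np.uint8); cv2.drawContours(m,[c],-1,1,-1); zm=np.nanmedian(Z[(m>0)&(mk>0)])
        z=10 if zm>8 else 5
        p=plane(C,cv2.convexHull(c).reshape(-1,2),z)[:,:2].astype(np.float32); cc,rr=cv2.minEnclosingCircle(p)
        if rr<60: print(nm,"disc",np.array(cc),"r",round(rr,1),"zmed",round(float(zm),1),"px",c.reshape(-1,2).mean(0))
E
python3 - <<'E'
from disc import *
st=r.sense(); print(st["tool_pos"],st["tcp_rot"])
shot("wrist","w9"); shot("side","s9"); shot("scene","c9")
discs("wrist","w9",st); discs("side","s9"); discs("scene","c9")
E
```

```text
time: 22.22
tool_pos: [531.3, -240.2, 189.9]
tcp_rot: [-179.9, -0.1, 104.3]
ft_force: [1.4, 0.9, -0.7]
finger_gap: 31.9
grip_force: 0.0
time: 22.88
tool_pos: [541.3, -75.2, 310.6]
tcp_rot: [179.9, -0.1, 104.6]
ft_force: [0.4, 0.8, 0.1]
finger_gap: 60.1
grip_force: 0.0
time: 23.3
tool_pos: [541.0, -82.7, 309.3]
tcp_rot: [-180.0, 0.0, 104.2]
ft_force: [0.7, 0.7, -0.1]
finger_gap: 60.0
grip_force: 0.0
[541.  -82.7 309.3] [-180.     0.   104.2]
w9 disc [629.8 -55.2] r 17.7 zmed 4.5 px [393.3 194.2]
w9 disc [648.8  21.7] r 17.9 zmed 4.4 px [429.7 132.7]
w9 disc [459.9 -43.1] r 46.0 zmed 9.7 px [254.5 147. ]
w9 disc [752.8  80.2] r 21.5 zmed 13.8 px [528. 103.]
w9 disc [547.6  32.5] r 43.0 zmed 14.7 px [347.   99.7]
w9 disc [441.1  68.8] r 17.7 zmed 4.6 px [259.1  39.4]
s9 disc [617.2 133.8] r 54.3 zmed 10.3 px [255.7 337.3]
s9 disc [439.8  71.3] r 18.4 zmed 5.7 px [367.  330.7]
s9 disc [457.8 -40.5] r 47.9 zmed 9.9 px [366.1 288.2]
s9 disc [628.3 -54.3] r 18.3 zmed 4.9 px [282.7 273.2]
c9 disc [688.9 -19.6] r 28.3 zmed 2.2 px [386.  329.8]
c9 disc [630.4 -56.2] r 17.9 zmed 5.4 px [348.5 325.2]
c9 disc [706.3  45.2] r 38.9 zmed 2.2 px [414.8 314.2]
c9 disc [648.5  21.6] r 18.7 zmed 5.3 px [382.  308.2]
c9 disc [459.8 -42.7] r 49.3 zmed 10.6 px [284.2 282. ]
c9 disc [440.5  68. ] r 18.7 zmed 5.7 px [314.7 257.2]
```

View pics/w9.png

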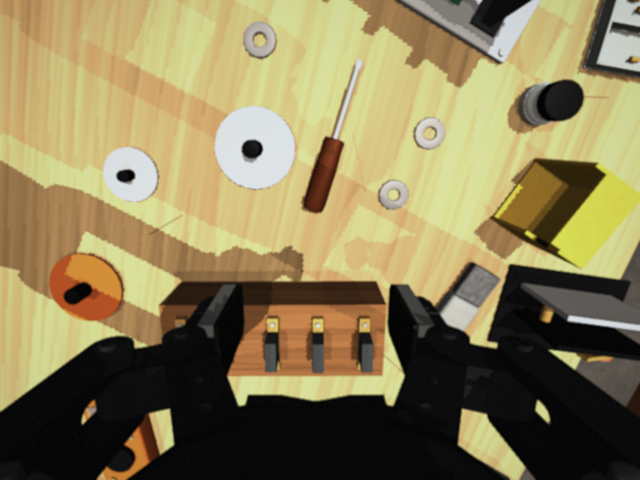

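The wrist view shows the washers at (393,194), (430,133) and (259,39) and the lid at (254,147), all unmoved. I'll turn to ψ=167 and approach washer A.

```bash
python3 -m handwheel '[[0,0,0,0,0,-7,0.05],[0,0,0,0,0,-7,0.05],[0,0,0,0,0,-7,0.05],[0,0,0,0,0,-7,0.05],[0,0,0,0,0,-7,0.05],[0,0,0,0,0,-7,0.05],[0,0,0,0,0,-7,0.05],[0,0,0,0,0,-7,0.05]]'
python3 -m handwheel '[[0,0,0,0,0,-6.8,0.05],[-0.0268,0.0156,0,0,0,0,0.05],[-0.0268,0.0156,0.02,0,0,0,0.05],[-0.0267,0.0156,0.025,0,0,0,0.05],[0,0,0.04,0,0,0,0.05],[0,0,0.04,0,0,0,0.05],[0,0,0.04,0,0,0,0.05]]'
python3 -m handwheel '[[0,0,0.035,0,0,0,0.05],[0,0,0.02,0,0,0,0.05],[0,0,0,0,0,0,0.05],[0,0,0,0,0,0,0.05],[0,0,0,0,0,0,0.05],[0,0,0,0,0,0,0.05],[0,0,0,0,0,0,0.05]]'
python3 - <<'E'
from h import *
print(r.tip_reach, r.sense()["tool_pos"])
shot("wrist","w10"); st=r.sense(); P=cloud(cam("wrist",st),np.load("pics/w10.npy"))
im=cv2.imread("pics/w10.png"); d=P-st["tool_pos"]; ps=np.radians(st["tcp_rot"][2]); b=d[...,:2]@[np.sin(ps),-np.cos(ps)]; a=d[...,:2]@[np.cos(ps),np.sin(ps)]
for sgn in(-1,1):
  m=(b*sgn>20)&(b*sgn<45)&(abs(a)<14)&(P[...,2]>15); print("lowest finger z rel TCP",np.percentile(d[m][:,2],[1,5,50]),m.sum(),np.percentile(b[m],[2,98]))
E
```

```text
time: 24.12
tool_pos: [541.0, -81.8, 309.2]
tcp_rot: [-180.0, -0.0, 160.6]
ft_force: [-0.3, -0.6, 0.6]
finger_gap: 50.2
grip_force: 0.0
time: 24.7
tool_pos: [630.2, -53.8, 142.4]
tcp_rot: [-180.0, 0.0, 167.1]
ft_force: [0.5, -0.9, 0.4]
finger_gap: 49.8
grip_force: 0.0
time: 25.28
tool_pos: [631.7, -54.2, 92.3]
tcp_rot: [180.0, 0.3, 167.1]
ft_force: [-0.4, -0.2, 0.5]
finger_gap: 50.2
grip_force: 0.0
19.0 [631.65598883 -54.22121123  92.25576989]
lowest finger z rel TCP [-12.48738448  -5.81119222  33.48090103] 7282 [-44.78047397 -24.00670526]
lowest finger z rel TCP [-12.67967562  -6.59652178  32.05114053] 6758 [24.99400596 44.53355707]
```

View pics/w10.png

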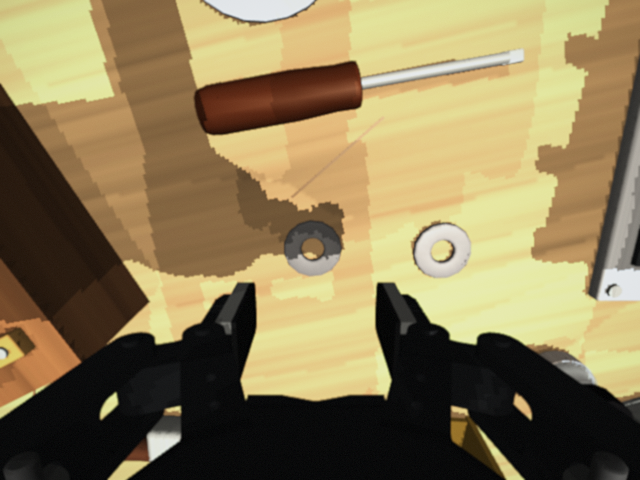

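Washer A is at (313,248), between the open fingers. I'll preshape and descend.

```bash
python3 -m handwheel '[[0,0,0.03,0,0,0,0.044],[0,0,0.02,0,0,0,0.044],[0,0,0.01,0,0,0,0.044],[0,0,0,0,0,0,0.044],[0,0,0,0,0,0,0.044],[0,0,0,0,0,0,0.044],[0,0,0,0,0,0,0.044],[0,0,0,0,0,0,0.044]]'
python3 - <<'E'
from disc import *
st=r.sense(); print(st["tool_pos"],st["tcp_rot"]); shot("wrist","w11"); discs("wrist","w11",st)
st=r.sense(); P=cloud(cam("wrist",st),np.load("pics/w11.npy"))
d=P-st["tool_pos"]; ps=np.radians(st["tcp_rot"][2]); b=d[...,:2]@[np.sin(ps),-np.cos(ps)]; a=d[...,:2]@[np.cos(ps),np.sin(ps)]
for sgn in(-1,1):
  m=(b*sgn>18)&(b*sgn<40)&(abs(a)<14)&(P[...,2]>8); print("tips rel TCP",np.percentile(d[m][:,2],[0.2,1,5]),m.sum(),np.percentile(b[m],[2,98]))
E
```

```text
time: 26.0
tool_pos: [631.0, -54.0, 31.0]
tcp_rot: [180.0, 0.2, 167.1]
ft_force: [-0.3, 0.0, -0.7]
finger_gap: 43.8
grip_force: 0.0
[631. -54.  31.] [180.    0.2 167.1]
w11 disc [648.3  21.2] r 17.9 zmed 4.4 px [487.8 291.2]
w11 disc [630.1 -55.4] r 17.1 zmed 4.6 px [319.4 292.1]
w11 disc [548.9  34.3] r 42.6 zmed 14.8 px [502.1  38.2]
tips rel TCP [-16.2 -13.5  -7.4] 6113 [-39.6 -21.4]
tips rel TCP [-16.2 -13.4  -7.7] 5885 [22.3 39.6]
```

```bash
python3 -m handwheel '[[0.0006,-0.0016,0.006,0,0,0,0.044],[0,0,0.005,0,0,0,0.044],[0,0,0.002,0,0,0,0.044],[0,0,0,0,0,0,0.044],[0,0,0,0,0,0,0.044],[0,0,0,0,0,0,0.044]]' 30
python3 -m handwheel '[[0,0,0,0,0,0,0.025],[0,0,0,0,0,0,0.025],[0,0,0,0,0,0,0.025],[0,0,0,0,0,0,0.025],[0,0,0,0,0,0,0.025],[0,0,0,0,0,0,0.025]]'
```

```text
time: 26.55
tool_pos: [628.8, -55.4, 17.0]
tcp_rot: [-180.0, -0.0, 167.1]
ft_force: [-5.7, -1.2, 10.6]
finger_gap: 44.0
grip_force: 5.4
time: 27.05
tool_pos: [630.4, -55.5, 18.4]
tcp_rot: [180.0, 0.2, 167.1]
ft_force: [-3.4, 0.2, 14.8]
finger_gap: 33.3
grip_force: 36.0
```

```bash
python3 -m handwheel '[[0,0,-0.004,0,0,0,0.025],[0,0,-0.02,0,0,0,0.025],[0,0,-0.03,0,0,0,0.025],[0,0,-0.035,0,0,0,0.025],[0,0,-0.035,0,0,0,0.025],[0,0,-0.035,0,0,0,0.025],[0,0,-0.035,0,0,0,0.025]]'
python3 -m handwheel '[[0.0274,0.025,0,0,0,0,0.025],[0.0274,0.025,0,0,0,0,0.025],[0.0274,0.025,0,0,0,0,0.025],[0.0274,0.025,0,0,0,0,0.025],[0.0274,0.025,0,0,0,0,0.025],[0.0274,0.025,0,0,0,0,0.025],[0.0274,0.025,0,0,0,0,0.025]]'
python3 -m handwheel '[[0.0274,0.025,0,0,0,0,0.025],[0.0274,0.025,0,0,0,0,0.025],[0,0,0.03,0,0,0,0.025],[0,0,0.03,0,0,0,0.025],[0,0,0,0,0,0,0.025],[0,0,0,0,0,0,0.025],[0,0,0,0,0,0,0.025],[0,0,0,0,0,0,0.025]]'
python3 - <<'E'
from h import *
np.set_printoptions(precision=1,suppress=True)
st=r.sense(); shot("wrist","w12"); shot("side","s12"); print(st["tool_pos"],st["tcp_rot"],st["finger_gap"],st["grip_force"])
P=cloud(cam("wrist",st),np.load("pics/w12.npy"))
m=(np.hypot(P[...,0]-440,P[...,1]-218)<60)&(P[...,2]>60)&(P[...,2]<69)
q=P[m][:,:2]; A=np.c_[2*q,np.ones(len(q))]
for _ in range(5):
    s=np.linalg.lstsq(A,(q**2).sum(1),rcond=None)[0]; R=np.sqrt(s[2]+s[:2]@s[:2]); k=abs(np.hypot(*(q-s[:2]).T)-R)<4; q=q[k];A=A[k]
print("cup",s[:2],R,len(q))
E
```

```text
time: 27.63
tool_pos: [628.2, -55.1, 211.0]
tcp_rot: [-180.0, -0.1, 167.1]
ft_force: [0.2, 0.1, -0.4]
finger_gap: 33.2
grip_force: 30.0
time: 28.22
tool_pos: [479.4, 159.3, 209.6]
tcp_rot: [-180.0, -0.1, 167.1]
ft_force: [0.5, 1.5, -0.8]
finger_gap: 33.4
grip_force: 30.0
time: 28.88
tool_pos: [440.2, 219.2, 152.3]
tcp_rot: [179.9, 0.1, 167.0]
ft_force: [0.7, -0.1, -0.3]
finger_gap: 33.2
grip_force: 30.1
[440.2 219.2 152.3] [179.9   0.1 167. ] 33.15628982677651 30.09317457675934
cup [439.3 219. ] 39.98886673499966 1751
```

View pics/w12.png

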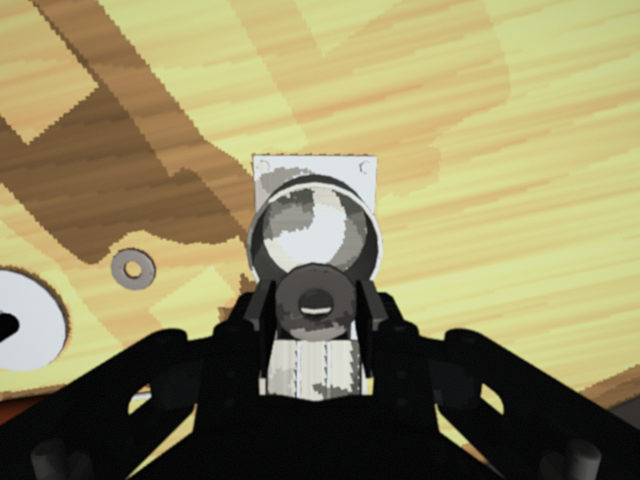

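The washer is held flat at (316,302) over the cup mouth. I'll drop it and fetch B.

```bash
python3 -m handwheel '[[-0.0004,0,0.03,0,0,0,0.025],[0,0,0.02,0,0,0,0.025],[0,0,0.015,0,0,0,0.025],[0,0,0,0,0,0,0.025],[0,0,0,0,0,0,0.025],[0,0,0,0,0,0,0.046],[0,0,0,0,0,0,0.046],[0,0,0,0,0,0,0.046]]'
python3 -m handwheel '[[0,0,0,0,0,0,0.046],[0,0,-0.03,0,0,0,0.046],[0,0,-0.035,0,0,0,0.046],[0,0,-0.035,0,0,0,0.046],[0,0,-0.025,0,0,0,0.046]]'
python3 -m handwheel '[[-0.031,-0.0182,0,0,0,0,0.046],[-0.031,-0.0182,0,0,0,0,0.046],[-0.031,-0.0182,0,0,0,0,0.046],[-0.031,-0.0182,0,0,0,0,0.046],[-0.031,-0.0182,0,0,0,0,0.046],[-0.031,-0.0182,0,0,0,0,0.046],[-0.031,-0.0182,0,0,0,0,0.046],[-0.031,-0.0182,0,0,0,0,0.046]]'
python3 -m handwheel '[[0,0,0.04,0,0,0,0.046],[0,0,0.04,0,0,0,0.046],[0,0,0.04,0,0,0,0.046],[0,0,0.03,0,0,0,0.046],[0,0,0,0,0,0,0.044],[0,0,0,0,0,0,0.044],[0,0,0,0,0,0,0.044],[0,0,0,0,0,0,0.044]]'
python3 - <<'E'
from disc import *
st=r.sense(); print(st["tool_pos"],st["tcp_rot"]); shot("wrist","w13"); discs("wrist","w13",st); shot("side","s13"); discs("side","s13")
im=cv2.imread("pics/s13.png"); cv2.imwrite("pics/s13c.png",cv2.resize(im[220:420,240:480],(720,600)))
E
```

```text
time: 29.65
tool_pos: [440.4, 219.5, 87.0]
tcp_rot: [179.9, 0.1, 167.1]
ft_force: [0.2, -0.3, 0.4]
finger_gap: 46.2
grip_force: 0.0
time: 30.07
tool_pos: [440.0, 219.5, 214.1]
tcp_rot: [179.9, 0.2, 167.1]
ft_force: [0.7, 0.5, 0.8]
finger_gap: 46.2
grip_force: 0.0
time: 30.73
tool_pos: [649.6, 20.3, 210.7]
tcp_rot: [180.0, 0.0, 167.1]
ft_force: [0.2, -0.1, 0.6]
finger_gap: 46.0
grip_force: 0.0
time: 31.4
tool_pos: [651.0, 21.8, 64.4]
tcp_rot: [179.9, 0.3, 167.1]
ft_force: [0.2, 0.1, 0.4]
finger_gap: 44.0
grip_force: 0.0
[651.   21.8  64.4] [179.9   0.3 167.1]
w13 disc [651.7  21.5] r 16.8 zmed 4.6 px [313.  274.5]
w13 disc [547.3  31.3] r 43.8 zmed 14.8 px [284.6  51.9]
s13 disc [617.2 133.8] r 54.3 zmed 10.4 px [255.6 337.2]
s13 disc [439.8  71.3] r 18.4 zmed 5.8 px [367.1 330.8]
s13 disc [747.7  98.3] r 14.8 zmed 10.2 px [194.3 310.4]
s13 disc [458.4 -41. ] r 48.3 zmed 10.0 px [366.  288.1]
```

View pics/s13c.png

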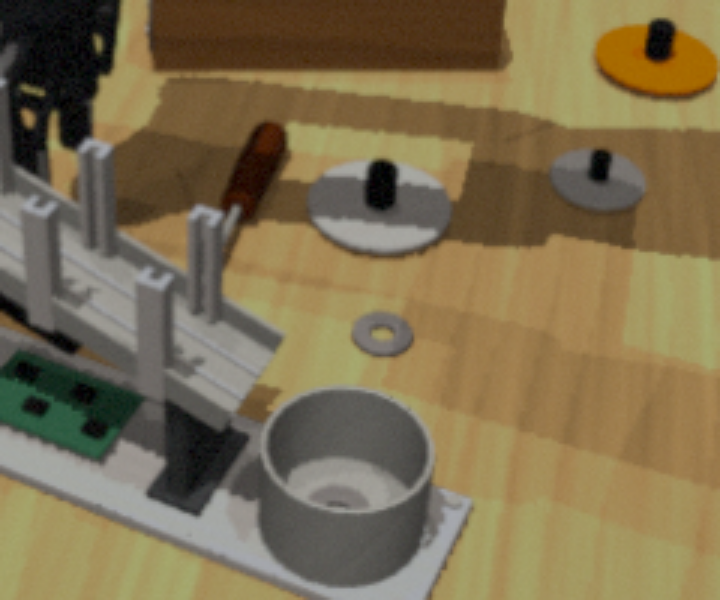

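Washer A is in the cup, at (340,490) in the crop. Now grasping B.

```bash
python3 -m handwheel '[[0,0,0.02,0,0,0,0.044],[0,0,0.015,0,0,0,0.044],[0,0,0.006,0,0,0,0.044],[0,0,0,0,0,0,0.044],[0,0,0,0,0,0,0.044],[0,0,0,0,0,0,0.044]]'
python3 - <<'E'
from disc import *
st=r.sense(); print(st["tool_pos"],st["tcp_rot"],st["ft_force"]); shot("wrist","w14"); discs("wrist","w14",st)
E
```

```text
time: 32.0
tool_pos: [648.5, 21.8, 19.6]
tcp_rot: [-180.0, 0.0, 167.1]
ft_force: [-0.4, -0.4, 0.2]
finger_gap: 43.7
grip_force: 0.0
[648.5  21.8  19.6] [-180.     0.   167.1] [-0.4 -0.4  0.2]
w14 disc [736.3  79.6] r 10.7 zmed 9.7 px [481.6 452.8]
w14 disc [653.5  20.1] r 16.1 zmed 4.6 px [311.8 321. ]
w14 disc [643.3  22.5] r 14.9 zmed 4.6 px [313.1 283.1]
w14 disc [547.   31.2] r 43.9 zmed 14.8 px [275.4  28.8]
```

```bash
python3 -m handwheel '[[0,0,0,0,0,0,0.025],[0,0,0,0,0,0,0.025],[0,0,0,0,0,0,0.025],[0,0,0,0,0,0,0.025],[0,0,0,0,0,0,0.025],[0,0,-0.004,0,0,0,0.025],[0,0,-0.02,0,0,0,0.025],[0,0,-0.03,0,0,0,0.025]]'
python3 -m handwheel '[[0,0,-0.035,0,0,0,0.025],[0,0,-0.035,0,0,0,0.025],[0,0,-0.035,0,0,0,0.025],[0,0,-0.035,0,0,0,0.025],[0,0,0,0,0,0,0.025]]'
python3 -m handwheel '[[0.031,0.0182,0,0,0,0,0.025],[0.031,0.0182,0,0,0,0,0.025],[0.031,0.0182,0,0,0,0,0.025],[0.031,0.0182,0,0,0,0,0.025],[0.031,0.0182,0,0,0,0,0.025],[0.031,0.0182,0,0,0,0,0.025],[0.031,0.0182,0,0,0,0,0.025],[0.031,0.0182,0,0,0,0,0.025]]'
python3 -m handwheel '[[0,0,0.03,0,0,0,0.025],[0,0,0.03,0,0,0,0.025],[0,0,0.03,0,0,0,0.025],[0,0,0.025,0,0,0,0.025],[0,0,0,0,0,0,0.025],[0,0,0,0,0,0,0.025],[0,0,0,0,0,0,0.025]]'
```

```text
time: 32.72
tool_pos: [644.9, 21.9, 69.5]
tcp_rot: [-179.9, -0.5, 167.1]
ft_force: [-0.6, -0.7, -0.5]
finger_gap: 33.0
grip_force: 29.9
time: 33.13
tool_pos: [652.1, 21.6, 223.2]
tcp_rot: [179.9, 0.7, 167.1]
ft_force: [1.0, -0.1, 1.7]
finger_gap: 32.7
grip_force: 29.9
time: 33.8
tool_pos: [437.6, 219.9, 212.9]
tcp_rot: [-180.0, -0.0, 167.1]
ft_force: [-0.2, 0.2, 0.0]
finger_gap: 33.1
grip_force: 29.9
time: 34.38
tool_pos: [440.0, 219.3, 99.7]
tcp_rot: [180.0, 0.1, 167.1]
ft_force: [0.1, 0.6, 0.1]
finger_gap: 33.5
grip_force: 30.0
```

```bash
python3 -m handwheel '[[0,0,0.012,0,0,0,0.025],[0,0,0,0,0,0,0.025],[0,0,0,0,0,0,0.025],[0,0,0,0,0,0,0.046],[0,0,0,0,0,0,0.046],[0,0,0,0,0,0,0.046],[0,0,0,0,0,0,0.046]]'
python3 -m handwheel '[[0,0,-0.03,0,0,0,0.046],[0,0,-0.035,0,0,0,0.046],[-0.0084,-0.0365,0,0,0,0,0.046],[-0.0084,-0.0365,0,0,0,0,0.046],[-0.0084,-0.0365,0,0,0,0,0.046],[-0.0084,-0.0365,0,0,0,0,0.046],[0,0,0.04,0,0,0,0.044],[0,0,0.04,0,0,0,0.044]]'
python3 -m handwheel '[[0,0,0,0,0,0,0.044],[0,0,0,0,0,0,0.044],[0,0,0,0,0,0,0.044],[0,0,0,0,0,0,0.044],[0,0,0,0,0,0,0.044]]'
python3 - <<'E'
from disc import *
st=r.sense(); print(st["tool_pos"],st["tcp_rot"]); shot("wrist","w15"); discs("wrist","w15",st); shot("side","s15"); discs("side","s15")
E
```

```text
time: 34.97
tool_pos: [439.4, 219.2, 86.6]
tcp_rot: [180.0, 0.0, 167.1]
ft_force: [-0.1, 0.1, -0.4]
finger_gap: 45.9
grip_force: 0.0
time: 35.63
tool_pos: [442.8, 67.2, 73.8]
tcp_rot: [179.9, 0.5, 166.8]
ft_force: [0.6, 0.1, -1.4]
finger_gap: 44.0
grip_force: 0.0
time: 36.05
tool_pos: [441.3, 69.8, 73.9]
tcp_rot: [179.9, 0.2, 167.1]
ft_force: [-0.5, 1.3, 0.2]
finger_gap: 44.2
grip_force: 0.0
[441.3  69.8  73.9] [179.9   0.2 167.1]
w15 disc [586.9 145.1] r 17.2 zmed 9.2 px [478.  448.5]
w15 disc [458.9 -42.1] r 46.3 zmed 9.6 px [126.1 309.3]
w15 disc [440.2  69.6] r 17.5 zmed 4.5 px [315.8 261.1]
s15 disc [617.2 133.8] r 54.3 zmed 10.5 px [255.7 337.3]
s15 disc [747.2  98. ] r 14.3 zmed 10.3 px [194.9 310.2]
s15 disc [431.9 -36. ] r 37.7 zmed 9.9 px [382.4 293.6]
s15 disc [489.  -37.5] r 37.0 zmed 10.0 px [347.3 287.1]
```

```bash
python3 -m handwheel '[[0,0,0.02,0,0,0,0.044],[0,0,0.02,0,0,0,0.044],[0,0,0.012,0,0,0,0.044],[0,0,0,0,0,0,0.044],[0,0,0,0,0,0,0.044],[0,0,0,0,0,0,0.044],[0,0,0,0,0,0,0.044]]'
python3 -m handwheel '[[0,0,0,0,0,0,0.025],[0,0,0,0,0,0,0.025],[0,0,0,0,0,0,0.025],[0,0,0,0,0,0,0.025],[0,0,0,0,0,0,0.025],[0,0,-0.004,0,0,0,0.025],[0,0,-0.02,0,0,0,0.025],[0,0,-0.03,0,0,0,0.025]]'
python3 -m handwheel '[[0,0,-0.035,0,0,0,0.025],[0,0,-0.035,0,0,0,0.025],[0,0,0,0,0,0,0.025],[0.0084,0.0365,0,0,0,0,0.025],[0.0084,0.0365,0,0,0,0,0.025],[0.0084,0.0365,0,0,0,0,0.025],[0.0084,0.0365,0,0,0,0,0.025],[0,0,0,0,0,0,0.025]]'
python3 -m handwheel '[[0,0,0.03,0,0,0,0.025],[0,0,0.025,0,0,0,0.025],[0,0,0,0,0,0,0.025],[0,0,0,0,0,0,0.025],[0,0,0,0,0,0,0.025],[0,0,0,0,0,0,0.025],[0,0,0,0,0,0,0.025]]'
```

```text
time: 36.73
tool_pos: [440.2, 69.4, 20.5]
tcp_rot: [180.0, 0.1, 167.1]
ft_force: [0.3, 0.1, 0.3]
finger_gap: 44.0
grip_force: 0.0
time: 37.4
tool_pos: [436.6, 69.2, 71.5]
tcp_rot: [-179.9, -0.3, 167.1]
ft_force: [0.3, -0.8, -0.2]
finger_gap: 33.0
grip_force: 29.9
time: 38.07
tool_pos: [438.8, 224.7, 144.0]
tcp_rot: [179.8, 0.0, 167.3]
ft_force: [0.2, 0.3, 0.2]
finger_gap: 32.8
grip_force: 30.0
time: 38.65
tool_pos: [440.6, 219.4, 90.2]
tcp_rot: [179.9, 0.1, 167.1]
ft_force: [0.5, 0.4, -0.2]
finger_gap: 32.7
grip_force: 30.0
```

```bash
python3 -m handwheel '[[0,0,0.002,0,0,0,0.025],[0,0,0,0,0,0,0.025],[0,0,0,0,0,0,0.046],[0,0,0,0,0,0,0.046],[0,0,0,0,0,0,0.046],[0,0,0,0,0,0,0.046],[0,0,-0.03,0,0,0,0.046],[0,0,-0.035,0,0,0,0.046]]'
python3 -m handwheel '[[-0.011,-0.0359,0,0,0,0,0.05],[-0.011,-0.0359,0,0,0,0,0.05],[-0.011,-0.0359,0,0,0,0,0.05],[-0.011,-0.0359,0,0,0,0,0.05],[-0.011,-0.0359,0,0,0,0,0.05],[-0.011,-0.0359,0,0,0,0,0.05],[-0.011,-0.0359,0,0,0,0,0.05],[0,0,0,0,0,0,0.05]]'
python3 -m handwheel '[[0,0,0,0,0,0,0.05],[0,0,0,0,0,0,0.05],[0,0,0,0,0,0,0.05],[0,0,0,0,0,0,0.05],[0,0,0,0,0,0,0.05],[0,0,0,0,0,0,0.05]]'
python3 - <<'E'
from disc import *
st=r.sense(); print(st["tool_pos"],st["tcp_rot"]); shot("wrist","w16"); discs("wrist","w16",st); shot("side","s16"); shot("scene","c16"); discs("side","s16"); discs("scene","c16")
C=cam("wrist",st); P=cloud(C,np.load("pics/w16.npy"))
q=P[(P[...,2]>33)&(P[...,2]<43)&(np.hypot(P[...,0]-459,P[...,1]+42)<30)]
print("knob top",len(q),cv2.minEnclosingCircle(q[:,:2].astype(np.float32)),np.median(q[:,2]))
a=cv2.imread("pics/s16.png")[220:420,280:480]; b=cv2.imread("pics/w16.png")
cv2.imwrite("pics/m16.png",np.hstack([cv2.resize(a,(400,400)),cv2.resize(b,(400,300))[:300].copy() if 0 else cv2.copyMakeBorder(cv2.resize(b,(400,300)),0,100,0,0,cv2.BORDER_CONSTANT)]))
E
```

```text
time: 39.32
tool_pos: [436.6, 218.1, 148.8]
tcp_rot: [-179.8, -0.3, 167.1]
ft_force: [0.5, 0.4, 1.0]
finger_gap: 46.2
grip_force: 0.0
time: 39.98
tool_pos: [458.3, -48.8, 151.7]
tcp_rot: [-179.9, 0.1, 166.8]
ft_force: [0.5, 0.5, 0.5]
finger_gap: 50.0
grip_force: 0.0
time: 40.48
tool_pos: [458.1, -42.1, 151.3]
tcp_rot: [180.0, 0.0, 167.2]
ft_force: [-0.2, 0.6, 0.2]
finger_gap: 49.9
grip_force: 0.0
[458.1 -42.1 151.3] [180.    0.  167.2]
w16 disc [550.5  52.4] r 22.6 zmed 14.5 px [455.4 314.6]
w16 disc [585.8 149.6] r 51.8 zmed 9.4 px [571.6 327.4]
w16 disc [459.7 -43.2] r 45.8 zmed 9.7 px [314.  230.5]
s16 disc [617.2 133.8] r 54.3 zmed 10.3 px [256.  337.3]
s16 disc [747.8  99. ] r 14.2 zmed 9.5 px [194.1 310.6]
s16 disc [458.8 -40.5] r 47.6 zmed 10.0 px [366.3 288.3]
c16 disc [461. -43.] r 48.7 zmed 10.7 px [284.4 282. ]
knob top 637 ((459.7821350097656, -43.23442077636719), 9.998544692993164) 37.44603397145585
```

View pics/m16.png

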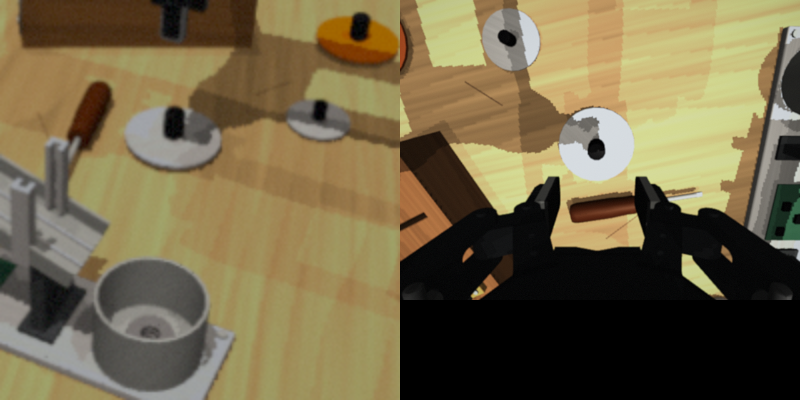

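The cup holds the stacked washers and the counter is clear. The knob top is at (459.8,-43.2), z 37.4. Grasping the knob.

```bash
python3 -m handwheel '[[-0.0019,-0.0007,0.03,0,0,0,0.05],[0,0,0.035,0,0,0,0.05],[0,0,0.03,0,0,0,0.05],[0,0,0.016,0,0,0,0.05],[0,0,0.008,0,0,0,0.05],[0,0,0,0,0,0,0.05],[0,0,0,0,0,0,0.05],[0,0,0,0,0,0,0.05]]' 40
python3 -m handwheel '[[0,0,0,0,0,0,0.05],[0,0,0,0,0,0,0.005],[0,0,0,0,0,0,0.005],[0,0,0,0,0,0,0.005],[0,0,0,0,0,0,0.005],[0,0,0,0,0,0,0.005],[0,0,0,0,0,0,0.005],[0,0,0,0,0,0,0.005]]'
```

```text
time: 41.3
tool_pos: [461.2, -44.4, 34.0]
tcp_rot: [180.0, 0.2, 167.1]
ft_force: [0.5, 0.1, -0.3]
finger_gap: 49.8
grip_force: 0.0
time: 41.97
tool_pos: [460.4, -44.3, 33.2]
tcp_rot: [180.0, 0.1, 167.1]
ft_force: [-1.4, -0.1, 7.3]
finger_gap: 18.9
grip_force: 38.9
```

```bash
python3 -m handwheel '[[0,0,-0.005,0,0,0,0.005],[0,0,-0.015,0,0,0,0.005],[0,0,-0.025,0,0,0,0.005],[0,0,-0.025,0,0,0,0.005],[0,0,-0.025,0,0,0,0.005],[0,0,-0.025,0,0,0,0.005],[0,0,0,0,0,0,0.005],[0,0,0,0,0,0,0.005]]'
python3 -m handwheel '[[0.0113,0.036,0,0,0,0,0.005],[0.0113,0.036,0,0,0,0,0.005],[0.0113,0.036,0,0,0,0,0.005],[0.0113,0.036,0,0,0,0,0.005],[0.0113,0.036,0,0,0,0,0.005],[0.0113,0.036,0,0,0,0,0.005],[0.011,0.036,0,0,0,0,0.005],[0,0,0,0,0,0,0.005]]'
python3 -m handwheel '[[0,0,0.02,0,0,0,0.005],[0,0,0,0,0,0,0.005],[0,0,0,0,0,0,0.005],[0,0,0,0,0,0,0.005],[0,0,0,0,0,0,0.005],[0,0,0,0,0,0,0.005],[0,0,0,0,0,0,0.005]]'
cat > lid.py <<'E'
from h import *
np.set_printoptions(precision=2,suppress=True)
def circ(q):
    for _ in range(6):
        A=np.c_[2*q,np.ones(len(q))]; s=np.linalg.lstsq(A,(q**2).sum(1),rcond=None)[0]; R=np.sqrt(s[2]+s[:2]@s[:2]); q=q[abs(np.hypot(*(q-s[:2]).T)-R)<3]
    return s[:2],R,len(q)
st=r.sense(); T=st["tool_pos"]; print(T,st["tcp_rot"],st["finger_gap"],st["ft_force"])
import sys; t=sys.argv[1]
for n in("wrist","side","scene"):
    shot(n,n+t); C=cam(n,st); im=cv2.imread(f"pics/{n+t}.png"); P=cloud(C,np.load(f"pics/{n+t}.npy"))
    g=cv2.cvtColor(im,cv2.COLOR_BGR2HSV).astype(int); r2=np.hypot(P[...,0]-T[0],P[...,1]-T[1])
    m=(r2<52)&(abs(P[...,2]-(T[2]-23))<7)&(g[...,2]>80)
    q=P[m]
    if len(q)<30: print(n,"few"); continue
    c,_,_,_=np.linalg.lstsq(np.c_[q[:,:2]-T[:2],np.ones(len(q))],q[:,2],rcond=None)
    k=cv2.convexHull(np.argwhere(m)[:,::-1].astype(np.int32)).reshape(-1,2).astype(float); zz=np.median(q[:,2])
    p=plane(C,k,zz)[:,:2]; print(n,"lid top z",zz,"slope deg",np.degrees(c[:2]),"circle",circ(p))
E
python3 lid.py 17
python3 - <<'E'
from h import *
st=r.sense();P=cloud(cam("wrist",st),np.load("pics/wrist17.npy")); m=(np.hypot(P[...,0]-439.5,P[...,1]-219)<60)&(P[...,2]>61)&(P[...,2]<68); q=P[m][:,:2]; print(len(q))
for _ in range(6):
    A=np.c_[2*q,np.ones(len(q))]; s=np.linalg.lstsq(A,(q**2).sum(1),rcond=None)[0]; R=np.sqrt(s[2]+s[:2]@s[:2]); q=q[abs(np.hypot(*(q-s[:2]).T)-R)<3]
print("cup",s[:2],R,len(q))
E
```

```text
time: 42.63
tool_pos: [460.9, -44.4, 154.2]
tcp_rot: [180.0, 0.2, 167.1]
ft_force: [0.1, 0.5, -2.4]
finger_gap: 19.1
grip_force: 39.1
time: 43.3
tool_pos: [437.1, 224.5, 150.7]
tcp_rot: [179.9, -0.2, 167.3]
ft_force: [-0.2, -0.6, -1.4]
finger_gap: 18.9
grip_force: 39.4
time: 43.88
tool_pos: [439.8, 218.8, 133.0]
tcp_rot: [180.0, 0.1, 167.0]
ft_force: [-1.0, 0.1, -0.5]
finger_gap: 18.5
grip_force: 39.5
[439.83 218.84 132.97] [179.97   0.05 167.03] 18.51646145259647 [-0.96  0.1  -0.48]
wrist lid top z 109.32164021877782 slope deg [-0.02 -0.03] circle (array([438.72, 219.48]), np.float64(45.557944503150274), 51)
side lid top z 109.83434480817334 slope deg [ 0.31 -0.93] circle (array([437.91, 221.74]), np.float64(46.80165543148553), 31)
scene lid top z 110.43789794145607 slope deg [-0.49  0.8 ] circle (array([441.07, 216.46]), np.float64(47.88309230182127), 16)
59
cup [438.11700111 218.92358534] 40.23656615718984 59
```

View pics/side17.png

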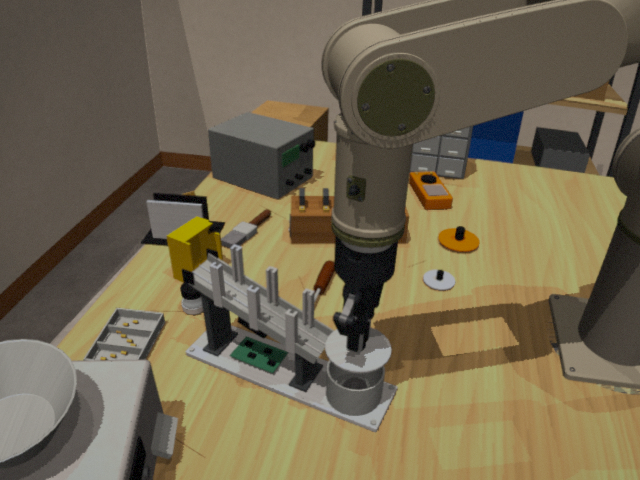

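The side view shows the lid held level at (358,348) over the cup at (355,385). A small centring shift, then down.

```bash
python3 -m handwheel '[[-0.0007,-0.0004,0.01,0,0,0,0.005],[0,0,0.01,0,0,0,0.005],[0,0,0.008,0,0,0,0.005],[0,0,0.004,0,0,0,0.005],[0,0,0.002,0,0,0,0.005],[0,0,0,0,0,0,0.005],[0,0,0,0,0,0,0.005],[0,0,0,0,0,0,0.005]]'
python3 -m handwheel '[[0,0,0.002,0,0,0,0.005],[0,0,0.002,0,0,0,0.005],[0,0,0,0,0,0,0.005],[0,0,0,0,0,0,0.005],[0,0,0,0,0,0,0.005],[0,0,0,0,0,0,0.005]]'
python3 -m handwheel '[[0,0,0.001,0,0,0,0.005],[0,0,0.001,0,0,0,0.005],[0,0,0,0,0,0,0.005],[0,0,0,0,0,0,0.005],[0,0,0,0,0,0,0.005],[0,0,0,0,0,0,0.005]]'
```

```text
time: 44.7
tool_pos: [440.2, 218.7, 98.7]
tcp_rot: [180.0, 0.0, 167.1]
ft_force: [0.2, 0.4, -1.0]
finger_gap: 18.5
grip_force: 39.5
time: 45.2
tool_pos: [440.0, 218.6, 94.4]
tcp_rot: [180.0, 0.0, 167.1]
ft_force: [0.3, -0.6, -2.5]
finger_gap: 18.7
grip_force: 39.5
time: 45.7
tool_pos: [439.9, 218.5, 92.3]
tcp_rot: [-180.0, 0.0, 167.1]
ft_force: [0.4, -0.1, -0.8]
finger_gap: 18.8
grip_force: 39.7
```

```bash
python3 -m handwheel '[[0,0,0.001,0,0,0,0.005],[0,0,0,0,0,0,0.005],[0,0,0,0,0,0,0.005],[0,0,0,0,0,0,0.005],[0,0,0,0,0,0,0.005]]'
python3 lid.py 18
```

```text
time: 46.12
tool_pos: [440.0, 218.6, 92.2]
tcp_rot: [-180.0, 0.0, 167.1]
ft_force: [-4.4, -1.9, 8.6]
finger_gap: 18.6
grip_force: 40.6
[439.97 218.58  92.24] [-180.      0.    167.08] 18.597201046569644 [-4.36 -1.93  8.61]
wrist lid top z 68.62318465517767 slope deg [-0.03 -0.04] circle (array([438.84, 219.17]), np.float64(45.57633675705644), 53)
side lid top z 69.26221441035239 slope deg [-0.29  0.1 ] circle (array([437.93, 221.13]), np.float64(46.34873116316372), 28)
scene lid top z 69.6185670369222 slope deg [-1.47  1.2 ] circle (array([442.02, 212.84]), np.float64(47.92624909693365), 6)
```

Contact is at seat height: lid top about 69 mm, level. Releasing and retreating to check.

```bash
python3 -m handwheel '[[0,0,-0.001,0,0,0,0.035],[0,0,0,0,0,0,0.035],[0,0,0,0,0,0,0.035],[0,0,0,0,0,0,0.035],[0,0,-0.005,0,0,0,0.035],[0,0,-0.015,0,0,0,0.035],[0,0,-0.035,0,0,0,0.035],[0,0,-0.04,0,0,0,0.035]]'
python3 -m handwheel '[[0,0,-0.04,0,0,0,0.035],[0,0,-0.04,0,0,0,0.035],[0,-0.04,0,0,0,0,0.035],[0,-0.04,0,0,0,0,0.035],[0,-0.04,0,0,0,0,0.035],[0,0,0,0,0,0,0.035],[0,0,0,0,0,0,0.035],[0,0,0,0,0,0,0.035]]'
python3 - <<'E'
from h import *
np.set_printoptions(precision=2,suppress=True)
for n in("wrist","side"):
    st=r.sense(); shot(n,n+"19"); C=cam(n,st); im=cv2.imread(f"pics/{n}19.png"); P=cloud(C,np.load(f"pics/{n}19.npy"))
    m=(np.hypot(P[...,0]-439.5,P[...,1]-219)<44)&(P[...,2]>60)&(P[...,2]<78); q=P[m]
    if len(q)<30: print(n,"few"); continue
    c=np.linalg.lstsq(np.c_[q[:,:2]-[439.5,219],np.ones(len(q))],q[:,2],rcond=None)[0]
    print(n,len(q),"z",np.percentile(q[:,2],[5,50,95]),"slope",np.degrees(c[:2]))
E
```

```text
time: 46.93
tool_pos: [437.8, 217.8, 185.9]
tcp_rot: [-179.8, -0.3, 167.1]
ft_force: [0.2, 0.2, 0.4]
finger_gap: 35.0
grip_force: 0.0
time: 47.6
tool_pos: [413.2, 101.7, 267.7]
tcp_rot: [180.0, 0.0, 167.0]
ft_force: [0.3, 1.6, 0.6]
finger_gap: 35.0
grip_force: 0.0
wrist 6564 z [67.38 68.58 69.82] slope [-0.04 -0.02]
side 1887 z [67.64 69.37 71.24] slope [-0.24  0.11]
```

View pics/side19.png

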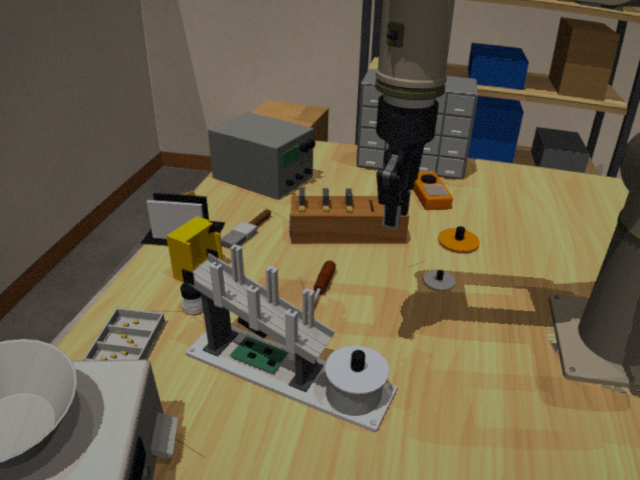

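The lid sits level on the cup at (357,370), the guides are empty, and the rack tabs are at (302,197), (326,197) and (349,197). I'll check the gate heights, then hand in.

```bash
python3 - <<'E'
from h import *
im,dp,C=shot("scene","c20"); P=cloud(C,dp); ok=[]
for x,y in((435.6,-266.3),(532.3,-240.7),(580.8,-228.6),(629.3,-215.6)):
    q=P[(np.hypot(P[...,0]-x,P[...,1]-y)<22)&(P[...,2]>80)]; z=np.percentile(q[:,2],90); ok.append(abs(z-104.5)<2.5); print(round(z,1),len(q))
if all(ok): print(r.hand_in())
E
```

```text
105.6 358
105.6 379
105.4 370
105.5 372
the job is handed in; nothing more can be done
None
```

Both gates (stations 0 and 2; station 1 was empty) are fully home in the rack, all three washers are in the cup, the lid sits level on its rim, and the job was handed in at about 48 s.

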